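# Dry-fit the painted model rocket on its assembly stand

## Robot

A 7-joint arm with a two-finger parallel gripper is mounted at the origin on the work surface. World frame = base frame: x ahead of the robot, y to its left, z up, the work surface at z = 0. Lengths are in m, angles in rad, forces in N, time in s.
With the tool pointing down it reaches from about 0.425 to 0.875 m from the base axis. Payload 4.7 kg.
Tool frame: the origin (TCP) lies on the centre line of the jaws, within the pads' length; the fingertips stand 8 mm ahead of it and the grasp point (between the pads) lies 11 mm behind it; z points along the fingers, y is the direction in which the jaws open and shut (so a half turn about z gives the same grasp; the last joint's range is limited). The gripper opens to 87 mm and grips with 3 to 60 N. Pads are 19 mm wide; open, the fingers measure 117 mm over their backs; the gripper's body (75 mm by 190 mm) begins 51 mm behind the grasp point.
Start: joints at [-1.227, 0.321, -0.07, 1.45, 0.023, 1.371, -0.057], TCP at [0.211, 0.615, 0.231] pointing down, gripper open.
Joint ranges: [-2.86, 2.86], [-0.3, 2.09], [-1.38, 1.24], [0.06, 2.45], [-1.56, 4.7], [0.09, 2.05], [-2.69, 2.69]. Speed limits (rad/s): [2.57, 2.57, 3.14, 3.14, 3.14, 3.14, 3.14].

## Interface

Orientations are given as a rotation vector (axis times angle).
In Python, from bench import status, optics, order gives the robot as it stands.
- The arm moves only by the tool step_arm, never from a script. Its argument "rows" is a list of rows, each a list of 3 entries, a list of its own where there are three numbers: the turn, a rotation vector about the tool's x, y, z in degrees, then the shift along the tool's x, y, z in mm, then the finger opening in mm, from 0 to 87. A call has 1 to 12 rows; each row shifts and turns the pose as measured when the row begins, along the tool's axes as they then stand; what a row does not reach is not made up. A row lasts 1/12 s, in which the tool goes at most 41.7 mm and 7.16 degrees, less where a joint would pass 70% of its speed; a pose out of reach is approached as far as the arm can. A call is refused whole if a number of a shift passes 41.7 or a number of a turn 7.16, either way. A call with a gripper value outside its range is refused whole. The fingers move at their own pace and stop on an object; "grip_force" is the grip in N (left out, the last holds). Time passes only in rows, so rows that do not move let the fingers close. It gives the time, the measured TCP pose, the force and the opening at its end, in the units of the state.
- status.get_state(): the state, without advancing time (a new reading comes with each control period).
- optics.get_image(name): name is "scene" or "top" or "wrist"; returns a dict with "frame" (400x640x3 uint8, red, green, blue), "range_z" (400x640 float32, m along the optical axis (not along the pixel's ray), 0 where there is no reading), "K" (3x3 intrinsics, pixels), "R" (3x3) and "t" (3): a world point X has camera coordinates R X + t. Camera axes: x right, y down, z forward; pixel columns grow to the right and rows downward; lengths in m; the calibration is good to about 2 mm. A picture is of the moment at which its call begins.
- order.close_job(): hands the job in, once; it reports no verdict.
The state is a dict: "time": time; "joint_positions": joint angles; "qd": joint speeds; "joint_torque": joint torques, N m; "position": TCP position; "tool_rot": TCP orientation; "ft_force": force on the tool from outside, world axes, zero at the start; "torque": the same for the moment, N m; "grip_width": opening from 0.0 (shut) to 1.0 (fully open).
Only numpy, scipy, OpenCV 4.12 (cv2) and the standard library are available. Lean on these libraries where they do the work, as an engineer would, in place of code of your own. Each camera call takes 0.05 s, during which the arm holds its last target.

## Task

Dry-fit the red, white and black model rocket upright on its assembly stand, one piece at a time from the bottom up: the fin can over the stand's red dowel, then the white body tube, then the black adaptor, then the red nose cone, each pushed fully home in the one below so that the joints close. The paint is fresh, so do not let any of the pieces fall over. Leave the blue nose cone, the primer jar, the brush tin, the tape roll and the cardboard offcut standing where they are.

Things in the scene. Friction and masses are not known exactly. Their poses are not given: they have to be found in the camera images.
- stand_seat (a point): Assembly stand, fixed: round light-wood base, 90 mm across, 20 mm high, with an upright red dowel in its centre, 25 mm diameter, rising 45 mm above the base, top rounded. This point: centre of the base's upper face, on the dowel's axis, 20 mm above the table; z up. The fin can goes over the dowel and stands on this face.
- fin_can_grip (a point): Fin can, loose, 80 g, upright: white tube, 50 mm outside, 88 mm tall; three red fins round its lower half, to 53 mm from the axis and up to 44 mm above the foot. Bottom bore 28 mm, open top 44 mm inside. Any turn about its axis will do. This point: on the axis, mid bare upper half, 66 mm above the foot, 22 below the rim: grip here. z up. Home: this point 66 mm above the stand's.
- body_tube_mid (a point): Body tube, loose, 60 g, upright: white, red band, 50 mm outside, 68 mm tall. Its lowest 16 mm is a brown shoulder, 41 mm diameter, tapered at the foot, that goes into the fin can's top. Open top 44 mm inside. This point: on the axis, mid white part, 42 mm above the foot, 26 below the rim; grip here, so that the fingertips stay above the joint. z up. Home: this point 48 mm above the fin can's.
- adaptor_mid (a point): Adaptor, loose, 50 g, upright, black, 68 mm tall. Lowest 16 mm: light-wood shoulder, 41 mm diameter, tapered at the foot, goes into the body tube's top. Then a straight collar, 50 mm diameter, 16 to 50 mm above the foot, then a cone to 40 mm at the open top, 34 mm inside. This point: on the axis, 38 mm above the foot, 30 below the top; grip here. z up. Home: this point 48 mm above the body tube's.
- nose_mid (a point): The rocket's nose cone, loose, 50 g, upright, red, 80 mm tall. Lowest 16 mm: light-wood shoulder, 31 mm diameter, tapered at the foot, goes into the adaptor's top. Then a straight part, 40 mm diameter, 16 to 48 mm above the foot, then a rounded point. This point: its centre, on the axis, 40 mm above the foot; grip here. z up. Home: this point 54 mm above the adaptor's.
- spare_nose: A bigger blue nose cone of another rocket, 60 mm in diameter and 80 mm tall, standing upright: leave alone. Origin: centre of its foot.
- primer_jar: A jar of white primer with a white screw lid, 92 mm in diameter and 95 mm tall: leave alone. Origin: centre of its underside.
- brush_tin: A tin of paint brushes, 72 mm in diameter, the tin 90 mm tall, the brushes up to 175 mm above the table and within 36 mm of its axis: leave alone. Origin: centre of its underside.
- tape_roll: A roll of yellowish masking tape lying flat, 100 mm in diameter and 24 mm high: leave alone. Origin: centre of its underside.
- offcut: An offcut of brown cardboard tube, 66 mm in diameter and 70 mm tall, standing upright, open at both ends: leave alone. Origin: centre of its underside.
Not all that is in view belongs to the job. Leave any green look-alike of the part that bears nose_mid alone. What is shaped like the part that bears stand_seat but yellow is not meant.

How it is judged:
On the way, in this order (a step that is already met when the one before it is completed fails the run):
1. the fin can sits on the stand, over the dowel (z of fin_can_grip in the frame of stand_seat between 0.063 and 0.069 m and horizontal distance between fin_can_grip and stand_seat below 0.006 m and angle between fin_can_grip's own z axis and vertical below 0.07 rad), for 0.2 s.
2. the body tube sits in the fin can (z of body_tube_mid in the frame of fin_can_grip between 0.045 and 0.051 m and horizontal distance between body_tube_mid and fin_can_grip below 0.006 m and angle between body_tube_mid's own z axis and vertical below 0.07 rad), for 0.2 s.
3. the adaptor sits in the body tube (z of adaptor_mid in the frame of body_tube_mid between 0.045 and 0.051 m and horizontal distance between adaptor_mid and body_tube_mid below 0.006 m and angle between adaptor_mid's own z axis and vertical below 0.07 rad), for 0.2 s.
4. the nose cone sits in the adaptor (z of nose_mid in the frame of adaptor_mid between 0.051 and 0.057 m and horizontal distance between nose_mid and adaptor_mid below 0.006 m and angle between nose_mid's own z axis and vertical below 0.07 rad), for 0.2 s.
At the end, for the whole second after the job is handed in: Fin can, body tube, adaptor and nose cone stand stacked in this order on the stand, each fully home (within 3 mm of its seated height, axis within 6 mm of the one below, upright within 0.07 rad), all released and at rest (all of step 1 and all of step 2 and all of step 3 and all of step 4 and linear speed of each of fin_can, body_tube, adaptor, nose below 0.02 m/s); the robot touches nothing.
It fails at once if a piece of the rocket falls over (leans more than 0.8 rad) (angle between any of fin_can_grip, body_tube_mid, adaptor_mid, nose_mid's own z axis and vertical above 0.8 rad).
It fails at once if the blue nose cone is moved more than 30 mm or knocked over (distance of spare_nose from where it was at the start of the episode above 0.03 m or angle between spare_nose's own z axis and vertical above 0.6 rad).
It fails at once if the primer jar is moved more than 30 mm or knocked over (distance of primer_jar from where it was at the start of the episode above 0.03 m or angle between primer_jar's own z axis and vertical above 0.6 rad).
It fails at once if the brush tin is moved more than 30 mm or knocked over (distance of brush_tin from where it was at the start of the episode above 0.03 m or angle between brush_tin's own z axis and vertical above 0.6 rad).
It fails at once if the tape roll or the cardboard offcut is moved more than 30 mm or knocked over (distance of any of tape_roll, offcut from where it was at the start of the episode above 0.03 m or angle between any of tape_roll, offcut's own z axis and vertical above 0.6 rad).
It also fails if it takes over 99 s, if anything falls off the work surface, if the arm or the gripper's body presses on something with over 40 N, if the wrist force passes 120 N, or if a joint passes its speed limit or range.

## Working session

There is one attempt and no reset: what is moved stays moved. The work goes in short steps, Python scripts to look and compute and a tool call to move; the robot and the scene stay as the last step left them, time stands still between calls to the robot, and variables do not carry over. Pictures are saved under pics/ and viewed, and the job is handed in when it is done.

Besides the shell and the picture viewer there is one more tool, called after "Emit:" as a command line: name --argument value ..., lists and objects as JSON in quotes. step_arm: Moves the arm, as the interface text tells. Its arguments: {"type":"object","properties":{"rows":{"type":"array"},"grip_force":{"type":"number"}},"required":["rows"]}

```bash
ls; mkdir -p pics; python3 - <<'E'
from bench import status, optics
import cv2,numpy as np
for n in ["scene","top","wrist"]:
    d=optics.get_image(n)
    cv2.imwrite(f"pics/{n}0.png",d["frame"][:,:,::-1]); np.savez(f"pics/{n}0.npz",**d)
    print(n,d["K"].round(1).tolist(),d["R"].round(3).tolist(),d["t"].round(3).tolist())
print(status.get_state())
E
```

```text
pics
scene [[453.8, 0.0, 312.6], [0.0, 453.8, 199.7], [0.0, 0.0, 1.0]] [[-0.539, 0.843, 0.01], [0.525, 0.345, -0.778], [-0.659, -0.414, -0.628]] [0.272, -0.219, 1.601]
top [[483.6, 0.0, 322.3], [0.0, 483.6, 202.1], [0.0, 0.0, 1.0]] [[0.018, -1.0, -0.007], [-0.993, -0.017, -0.116], [0.116, 0.009, -0.993]] [-0.006, 0.486, 1.368]
wrist [[339.7, 0.0, 322.2], [0.0, 339.7, 198.9], [0.0, 0.0, 1.0]] [[0.323, 0.946, -0.002], [0.909, -0.31, 0.279], [0.263, -0.092, -0.96]] [-0.65, -0.034, 0.391]
{'time': 0.15, 'joint_positions': array([-1.22690187,  0.32167045, -0.0701089 ,  1.45140355,  0.02260071,
        1.37083418, -0.05689885]), 'qd': array([-0.00099035, -0.00345741, -0.00155041, -0.00431492,  0.00137165,
        0.00199053, -0.00042916]), 'joint_torque': array([ 7.11112534e-05, -4.91795433e+01, -4.04442586e-01, -3.12876534e+01,
       -6.39237743e-02,  4.04929463e-02,  1.08555557e-04]), 'position': array([0.21039418, 0.6145589 , 0.22969704]), 'tool_rot': array([-5.15591803e-01, -3.09882168e+00,  2.38580621e-03]), 'ft_force': array([ 0.03149717, -0.32382801,  0.33150268]), 'torque': array([0.01752072, 0.04379713, 0.03448619]), 'grip_width': 0.9998852604116025}
```

View pics/scene0.png

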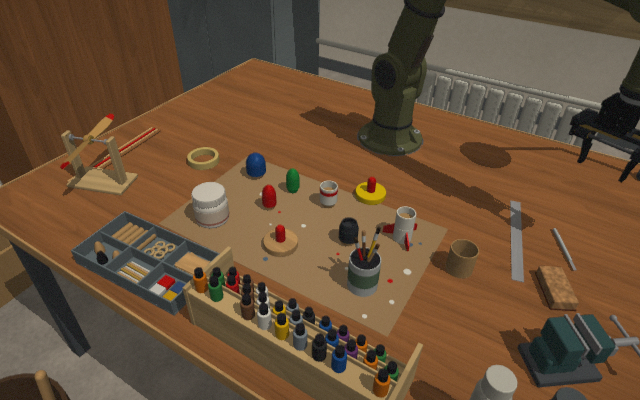

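View pics/top0.png

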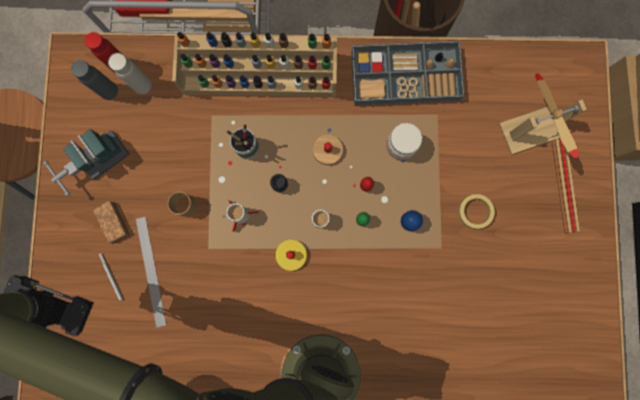

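View pics/wrist0.png

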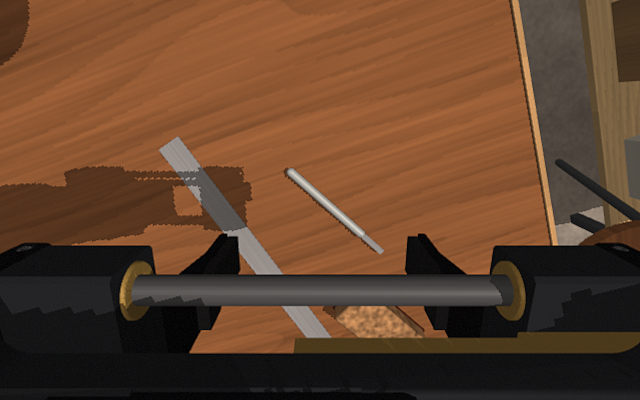

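```bash
cat > h.py <<'E'
import numpy as np,cv2
from scipy.optimize import least_squares
def cloud(d):
    z=d["range_z"];K=d["K"];v,u=np.mgrid[:z.shape[0],:z.shape[1]]
    P=np.stack([(u-K[0,2])/K[0,0]*z,(v-K[1,2])/K[1,1]*z,z],-1)
    W=(P-d["t"])@d["R"]; W[z==0]=np.nan
    return W
def load(n): return dict(np.load(f"pics/{n}.npz"))
def pix(d,X):
    c=d["R"]@X+d["t"]; p=d["K"]@c; return p[:2]/p[2]
def fit(P,r,c0):
    f=lambda c:np.hypot(P[:,0]-c[0],P[:,1]-c[1])-r
    s=least_squares(f,c0,loss="soft_l1",f_scale=0.002)
    return s.x,np.abs(s.fun).mean()
E
python3 - <<'E'
from h import *
t=load("top0");s=load("scene0");Wt=cloud(t);Ws=cloud(s)
pts=dict(fin=(236,213),tube=(320,217),adap=(279,183),nose=(368,184),green=(363,219),stand=(327,149),yellow=(291,255),tin=(243,143),jar=(405,140),blue=(412,221),offcut=(180,204),tape=(477,211))
for n,(u,v) in pts.items():
    m=Wt[v-22:v+23,u-22:u+23].reshape(-1,3); m=m[(m[:,2]>0.008)]
    # centre guess
    c=np.nanmedian(m,0)
    a=Ws.reshape(-1,3); a=a[np.hypot(a[:,0]-c[0],a[:,1]-c[1])<.07]; a=a[a[:,2]>.008]
    print(n,c.round(3),"zmax top %.3f scene %.3f"%(m[:,2].max(),a[:,2].max() if len(a) else 0),len(m),len(a), a.mean(0).round(3))
big=cv2.resize(t["frame"][90:290,150:470,::-1],None,fx=2.5,fy=2.5,interpolation=cv2.INTER_CUBIC);cv2.imwrite("pics/topc.png",big)
big=cv2.resize(s["frame"][140:310,180:480,::-1],None,fx=2.6,fy=2.6,interpolation=cv2.INTER_CUBIC);cv2.imwrite("pics/scc.png",big)
E
```

```text
fin [0.446 0.241 0.067] zmax top 0.092 scene 0.092 398 780 [0.458 0.243 0.052]
tube [0.436 0.008 0.047] zmax top 0.073 scene 0.071 272 414 [0.443 0.012 0.047]
adap [0.536 0.128 0.05 ] zmax top 0.072 scene 0.071 274 439 [0.549 0.134 0.048]
nose [ 0.535 -0.121  0.067] zmax top 0.084 scene 0.081 181 296 [ 0.551 -0.117  0.049]
green [ 0.436 -0.111  0.067] zmax top 0.084 scene 0.081 176 277 [ 0.45  -0.106  0.048]
stand [ 0.641 -0.01   0.019] zmax top 0.070 scene 0.069 728 795 [ 0.655 -0.003  0.025]
yellow [0.333 0.09  0.02 ] zmax top 0.069 scene 0.071 772 572 [0.345 0.095 0.026]
tin [0.642 0.224 0.089] zmax top 0.173 scene 0.173 707 1550 [0.664 0.237 0.08 ]
jar [ 0.654 -0.223  0.092] zmax top 0.103 scene 0.099 999 1399 [ 0.68  -0.212  0.068]
blue [ 0.433 -0.247  0.068] zmax top 0.082 scene 0.082 384 419 [ 0.451 -0.241  0.051]
offcut [0.472 0.409 0.047] zmax top 0.074 scene 0.073 351 955 [0.478 0.407 0.045]
tape [ 0.468 -0.444  0.022] zmax top 0.032 scene 0.029 473 399 [ 0.474 -0.439  0.02 ]
```

View pics/topc.png

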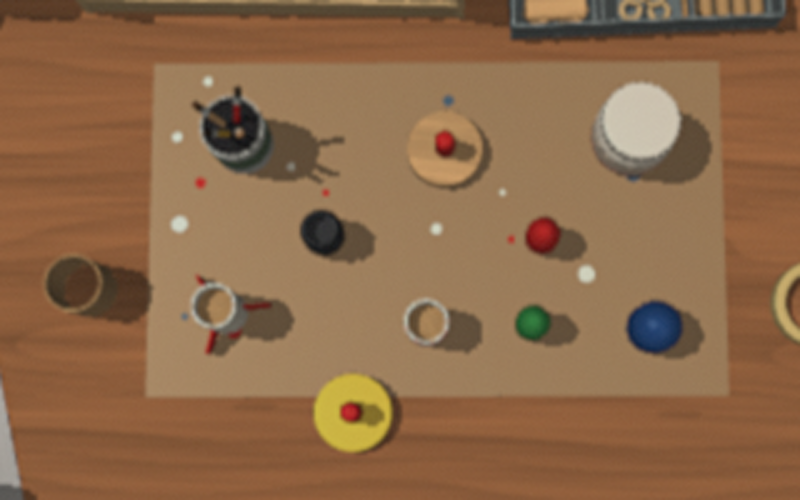

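View pics/scc.png

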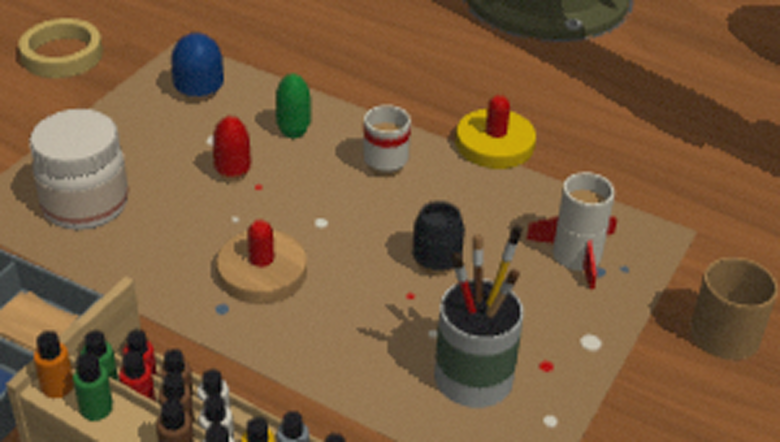

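```bash
cat >> h.py <<'E'
def slicefit(W,c,r,z0,z1,tol=0.008):
    a=W.reshape(-1,3); a=a[np.isfinite(a[:,0])]
    for _ in range(4):
        d=np.hypot(a[:,0]-c[0],a[:,1]-c[1]); m=(np.abs(d-r)<tol)&(a[:,2]>z0)&(a[:,2]<z1)
        if m.sum()<15: return None,m.sum(),0
        c,e=fit(a[m],r,c)
    return c.round(4),int(m.sum()),round(e,4)
E
python3 - <<'E'
from h import *
t=load("top0");s=load("scene0");Wt=cloud(t);Ws=cloud(s)
O=dict(fin=((.446,.241),.025,.05,.082),tube=((.436,.008),.025,.02,.062),adap=((.54,.128),.025,.02,.048),nose=((.54,-.12),.02,.02,.046),dowel=((.641,-.01),.0125,.028,.056),base=((.645,-.01),.045,.004,.016),tin=((.647,.226),.036,.01,.085),blue=((.437,-.244),.03,.01,.04),jar=((.66,-.22),.046,.01,.06),green=((.44,-.11),.02,.02,.046))
for n,(c,r,z0,z1) in O.items(): print(n,"top",*slicefit(Wt,c,r,z0,z1),"scene",*slicefit(Ws,c,r,z0,z1))
# rims from top: ring points
for n,c,zr,r in [("finrim",(.446,.241),.088,.0235),("tuberim",(.436,.008),.068,.0235),("adaprim",(.54,.128),.068,.0185),("baseface",(.641,-.01),.02,None)]:
  for nm,W in (("top",Wt),("scene",Ws)):
    a=W.reshape(-1,3); a=a[np.isfinite(a[:,0])]
    d=np.hypot(a[:,0]-c[0],a[:,1]-c[1]); 
    if r is None: m=(d<.06)&(np.abs(a[:,2]-zr)<.006); print(n,nm,"box mid",((a[m].min(0)+a[m].max(0))/2).round(4),m.sum()); continue
    m=(d<.04)&(np.abs(a[:,2]-zr)<.006)
    c2,e=fit(a[m],r,c); print(n,nm,c2.round(4),m.sum(),e.round(4),a[m][:,2].mean().round(4))
print("table z", [np.nanmedian(W.reshape(-1,3)[(np.abs(W.reshape(-1,3)[:,0]-.54)<.03)&(np.abs(W.reshape(-1,3)[:,1]-.03)<.03),2]) for W in (Wt,Ws)])
E
```

```text
fin top [0.4446 0.2396] 119 0.0032 scene [0.449  0.2432] 275 0.0018
tube top [0.4301 0.0029] 101 0.0036 scene [0.4373 0.008 ] 278 0.0018
adap top [0.5383 0.1298] 42 0.0018 scene [0.5399 0.1297] 143 0.001
nose top [ 0.5401 -0.1247] 18 0.0005 scene [ 0.5407 -0.1247] 102 0.0012
dowel top [ 0.6457 -0.0097] 20 0.0004 scene [ 0.6457 -0.0098] 79 0.001
base top [ 0.6437 -0.0092] 84 0.003 scene [ 0.646  -0.0099] 121 0.0011
tin top [0.6493 0.2303] 168 0.0006 scene [0.6502 0.2303] 683 0.0008
blue top [ 0.4364 -0.2533] 28 0.0003 scene [ 0.4368 -0.2531] 127 0.0016
jar top [ 0.6628 -0.2286] 146 0.0007 scene [ 0.6642 -0.2285] 496 0.0012
green top None 11 0 scene [ 0.4397 -0.1136] 97 0.0013
finrim top [0.447  0.2423] 68 0.0009 0.0872
finrim scene [0.4499 0.2432] 111 0.0013 0.0865
tuberim top [0.4355 0.0077] 57 0.0008 0.0669
tuberim scene [0.438  0.0084] 92 0.0013 0.0664
adaprim top [0.5383 0.1296] 57 0.0011 0.0661
adaprim scene [0.5413 0.1307] 91 0.0016 0.0663
baseface top box mid [ 0.644  -0.0094  0.02  ] 612
baseface scene box mid [ 0.647  -0.0104  0.02  ] 595
table z [np.float64(-0.00039913835602459294), np.float64(0.0009027358382378962)]
```

```bash
cat >> h.py <<'E'
from scipy.spatial.transform import Rotation as Ro
def st():
    from bench import status
    s=status.get_state(); R=Ro.from_rotvec(s["tool_rot"]).as_matrix()
    return s,R
def rep(target=None):
    s,R=st()
    # desired orientation y=+-Y
    out=[]
    print("t %.2f"%s["time"],"pos",s["position"].round(4),"F",s["ft_force"].round(2),"w %.1f"%(s["grip_width"]*87),"q",s["joint_positions"].round(2))
    for sg in (1,-1):
        D=np.array([[-sg,0,0],[0,sg,0],[0,0,-1]],float).T
        print("turn to y=%+dY (tool, deg)"%sg,Ro.from_matrix(R.T@D).as_rotvec(degrees=True).round(2))
    if target is not None: print("shift tool mm",(R.T@(np.array(target)-s["position"])*1000).round(1))
E
python3 -c "
from h import *
rep((.4485,.243,.2)); print(st()[1].round(3))"
```

```text
t 0.15 pos [0.2104 0.6146 0.2297] F [ 0.03 -0.32  0.33] w 87.0 q [-1.23  0.32 -0.07  1.45  0.02  1.37 -0.06]
turn to y=+1Y (tool, deg) [-9.000e-02 -1.000e-02 -1.889e+01]
turn to y=-1Y (tool, deg) [-1.0000e-02  1.2000e-01  1.6111e+02]
shift tool mm [-345.6 -274.4   30.1]
[[-0.946  0.324 -0.   ]
 [ 0.324  0.946 -0.001]
 [-0.    -0.002 -1.   ]]
```

Emit:
step_arm --rows '[[[0,0,-6.3],[0,0,0],87],[[0,0,-6.3],[0,0,0],87],[[0,0,-6.3],[0,0,0],87],[[0,0,0],[-20,-31,0],87],[[0,0,0],[-20,-31,0],87],[[0,0,0],[-20,-31,0],87],[[0,0,0],[-20,-31,0],87],[[0,0,0],[-20,-31,0],87],[[0,0,0],[-20,-31,0],87],[[0,0,0],[-20,-31,0],87],[[0,0,0],[-20,-31,0],87],[[0,0,0],[0,0,0],87]]' --grip_force 10

```text
time: 1.15
position: [0.377, 0.3586, 0.2227]
tool_rot: [0.041, -3.134, 0.013]
ft_force: [0.8, -1.5, 0.4]
grip_width: 1.0
```

```bash
python3 -c "
from h import *
rep((.4485,.243,.15))"
```

```text
t 1.15 pos [0.377  0.3586 0.2227] F [ 0.85 -1.49  0.42] w 87.0 q [-0.87  0.06  0.06  1.78 -0.    1.32  0.79]
turn to y=+1Y (tool, deg) [-0.48 -0.42  1.49]
turn to y=-1Y (tool, deg) [   0.66   -0.75 -178.51]
shift tool mm [ -69.1 -116.9   73.2]
```

Emit:
step_arm --rows '[[[0,0,0],[-17,-29,0],87],[[0,0,0],[-17,-29,0],87],[[0,0,1.5],[-17,-29,0],87],[[0,0,0],[-17,-28,0],87],[[0,0,0],[0,0,0],87],[[0,0,0],[0,0,0],87]]'

```text
time: 1.65
position: [0.4489, 0.2391, 0.2221]
tool_rot: [-0.01, -3.133, 0.013]
ft_force: [0.0, 1.4, -0.7]
grip_width: 1.001
```

```bash
cat > look.py <<'E'
import sys
from h import *
from bench import optics
tag=sys.argv[1]
for n in sys.argv[2:]:
    d=optics.get_image(n); np.savez(f"pics/{n}{tag}.npz",**d); cv2.imwrite(f"pics/{n}{tag}.png",d["frame"][:,:,::-1])
E
python3 look.py 1 wrist scene; python3 -c "
from h import *
rep((.4485,.243,.15))"
```

```text
t 1.75 pos [0.4487 0.2396 0.2221] F [-0.29  0.26  0.32] w 87.1 q [-0.73  0.03  0.19  1.81 -0.    1.32  1.03]
turn to y=+1Y (tool, deg) [-0.51 -0.46 -0.26]
turn to y=-1Y (tool, deg) [ -0.72   0.8  179.74]
shift tool mm [-0.4  4.  72.1]
```

View pics/wrist1.png

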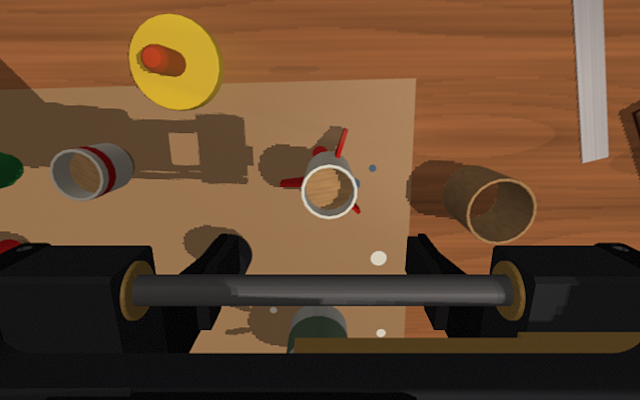

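View pics/scene1.png

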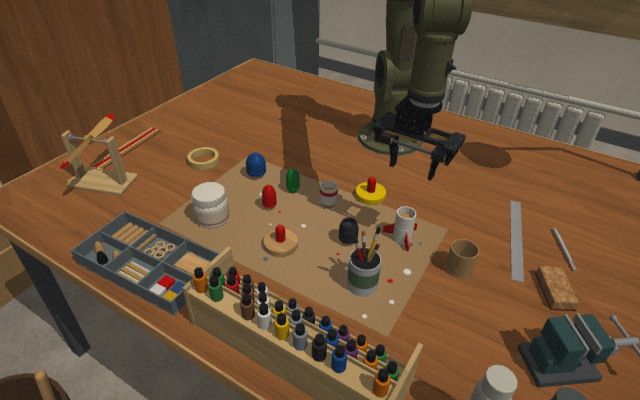

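```bash
python3 -c "
from h import *
d=load('wrist1');W=cloud(d);s=load('scene1')
print('tcp in scene',pix(s,np.array([.4487,.2396,.2221])), 'tcp in wrist',pix(d,np.array([.4487,.2396,.2221])))
a=W.reshape(-1,3);a=a[np.isfinite(a[:,0])]
q=np.hypot(a[:,0]-.4485,a[:,1]-.243)
m=(q<.035)&(abs(a[:,2]-.088)<.005)
print(fit(a[m],.0235,(.4485,.243)),m.sum(),a[m][:,2].mean())
q=np.hypot(a[:,0]-.437,a[:,1]-.008); m=(q<.035)&(abs(a[:,2]-.068)<.005)
print(fit(a[m],.0235,(.437,.008)),m.sum())
"
```

```text
tcp in scene [412.55588752 168.16370851] tcp in wrist [321.90522145 260.55031195]
(array([0.44714124, 0.245231  ]), np.float64(0.0008428109924263722)) 655 0.08726841228186408
(array([0.43598892, 0.01096858]), np.float64(0.0008156871341035294)) 812
```

Emit:
step_arm --rows '[[[-0.5,-0.45,0],[0.5,4,0],87],[[0,0,0],[0,0,25],87],[[0,0,0],[0,0,25],87],[[0,0,0],[0,0,25],87],[[0,0,0],[0,0,25],87],[[0,0,0],[0,0,25],87],[[0,0,0],[0,0,15],87],[[0,0,0],[0,0,0],87],[[0,0,0],[0,0,0],87]]'

```text
time: 2.5
position: [0.4416, 0.2613, 0.0781]
tool_rot: [-0.03, 3.137, 0.017]
ft_force: [-0.6, 0.0, 0.5]
grip_width: 1.002
```

```bash
python3 -c "
from h import *
rep((.448,.2438,.057))"
```

```text
t 2.50 pos [0.4416 0.2613 0.0781] F [-0.56  0.01  0.49] w 87.2 q [-0.74  0.16  0.17  1.98 -0.04  1.    1.04]
turn to y=+1Y (tool, deg) [0.6  0.24 1.11]
turn to y=-1Y (tool, deg) [  -0.37    0.94 -178.89]
shift tool mm [ -5.9 -17.9  20.9]
```

Emit:
step_arm --rows '[[[0,0,0],[-2,-6,0],87],[[0.5,0.2,1],[-2,-6,0],87],[[0,0,0],[-2,-6,0],87],[[0,0,0],[0,0,0],87]]'

```text
time: 2.83
position: [0.4493, 0.2453, 0.0817]
tool_rot: [-0.007, 3.137, 0.007]
ft_force: [0.6, 0.0, 0.1]
grip_width: 1.0
```

```bash
python3 look.py 2 wrist scene; python3 -c "
from h import *
rep((.448,.2438,.057))
d=load('scene2')
cv2.imwrite('pics/s2c.png',cv2.resize(d['frame'][100:300,280:520,::-1],None,fx=3,fy=3))
"
```

```text
t 2.93 pos [0.4489 0.2464 0.0817] F [-0.46  0.85  0.04] w 87.1 q [-0.72  0.15  0.18  1.97 -0.04  1.01  1.05]
turn to y=+1Y (tool, deg) [0.32 0.26 0.3 ]
turn to y=-1Y (tool, deg) [  -0.42    0.5  -179.7 ]
shift tool mm [ 1.  -2.8 24.6]
```

View pics/wrist2.png

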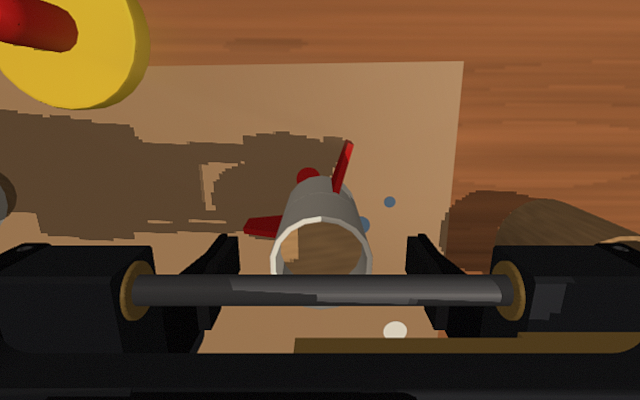

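View pics/s2c.png

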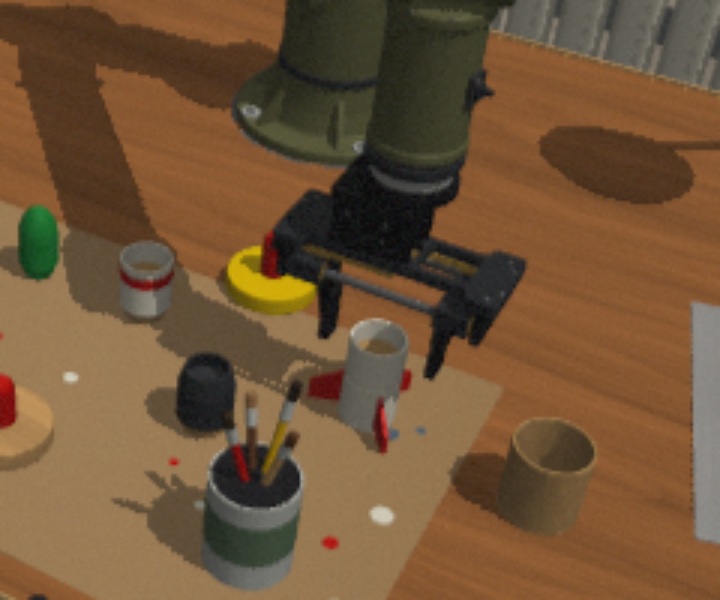

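Emit:
step_arm --rows '[[[0.3,0.25,0.3],[1,-2.5,6],87],[[0,0,0],[0,0,6],87],[[0,0,0],[0,0,6],87],[[0,0,0],[0,0,6],87],[[0,0,0],[0,0,0],87],[[0,0,0],[0,0,0],87]]'

```text
time: 3.43
position: [0.4478, 0.244, 0.0554]
tool_rot: [0.001, 3.141, 0.001]
ft_force: [-0.5, 0.4, 1.1]
grip_width: 0.997
```

```bash
python3 -c "
from h import *
rep((.448,.2438,.057))"
```

```text
t 3.43 pos [0.4478 0.244  0.0554] F [-0.48  0.36  1.05] w 86.8 q [-0.72  0.19  0.18  2.   -0.04  0.96  1.06]
turn to y=+1Y (tool, deg) [ 0.03  0.01 -0.04]
turn to y=-1Y (tool, deg) [ 1.0000e-02 -5.0000e-02  1.7996e+02]
shift tool mm [-0.2 -0.2 -1.6]
```

Well centred and level. Close gently, then lift slightly.

Emit:
step_arm --rows '[[[0,0,0],[0,0,-1],60],[[0,0,0],[0,0,0],45],[[0,0,0],[0,0,0],40],[[0,0,0],[0,0,0],40],[[0,0,0],[0,0,0],40],[[0,0,0],[0,0,0],40],[[0,0,0],[0,0,0],40]]' --grip_force 15

```text
time: 4.02
position: [0.448, 0.2444, 0.0567]
tool_rot: [0.001, 3.141, 0.001]
ft_force: [-0.2, -0.1, -0.7]
grip_width: 0.568
```

```bash
python3 -c "
from h import *
rep((.448,.2438,.057))"
```

```text
t 4.02 pos [0.448  0.2444 0.0567] F [-0.19 -0.06 -0.74] w 49.4 q [-0.72  0.19  0.18  1.99 -0.04  0.96  1.05]
turn to y=+1Y (tool, deg) [ 0.05  0.03 -0.02]
turn to y=-1Y (tool, deg) [ 4.0000e-02 -8.0000e-02  1.7998e+02]
shift tool mm [-0.  -0.6 -0.3]
```

Emit:
step_arm --rows '[[[0,0,0],[0,0,-6],40],[[0,0,0],[0,0,-12],40],[[0,0,0],[0,0,-18],40],[[0,0,0],[0,0,-20],40],[[0,0,0],[0,0,-20],40],[[0,0,0],[0,0,-20],40],[[0,0,0],[0,0,-12],40],[[0,0,0],[0,0,-6],40],[[0,0,0],[0,0,0],40],[[0,0,0],[0,0,0],40]]'

```text
time: 4.85
position: [0.4465, 0.2431, 0.1774]
tool_rot: [-0.002, -3.14, 0.001]
ft_force: [0.0, -0.1, -2.0]
grip_width: 0.567
```

```bash
python3 -c "
from h import *
rep((.6457,-.0098,.17))"
```

```text
t 4.85 pos [0.4465 0.2431 0.1774] F [ 0.04 -0.14 -1.98] w 49.4 q [-0.73  0.05  0.19  1.87 -0.01  1.22  1.03]
turn to y=+1Y (tool, deg) [-0.04 -0.11 -0.06]
turn to y=-1Y (tool, deg) [-1.8000e-01  7.0000e-02  1.7994e+02]
shift tool mm [-199.5 -252.7    7.2]
```

Emit:
step_arm --rows '[[[0,0,0],[-8,-10,0],40],[[0,0,0],[-15,-19,0],40],[[0,0,0],[-20,-25,0],40],[[0,0,0],[-20,-25,0],40],[[0,0,0],[-20,-25,0],40],[[0,0,0],[-20,-25,0],40],[[0,0,0],[-20,-25,0],40],[[0,0,0],[-20,-25,0],40],[[0,0,0],[-15,-19,0],40],[[0,0,0],[-10,-12,0],40],[[0,0,0],[0,0,0],40],[[0,0,0],[0,0,0],40]]'

```text
time: 5.85
position: [0.6133, 0.024, 0.1602]
tool_rot: [0.01, -3.117, 0.015]
ft_force: [0.8, 1.2, -1.2]
grip_width: 0.572
```

```bash
python3 -c "
from h import *
rep((.6457,-.0098,.17))"
```

```text
t 5.85 pos [0.6133 0.024  0.1602] F [ 0.77  1.17 -1.22] w 49.8 q [-0.41  0.32  0.39  1.63 -0.12  1.25  1.58]
turn to y=+1Y (tool, deg) [-0.55 -1.4   0.36]
turn to y=-1Y (tool, deg) [   2.19   -0.85 -179.62]
shift tool mm [-31.9 -34.1 -10.2]
```

Emit:
step_arm --rows '[[[-0.5,-1.4,0.3],[-8,-8,-5],40],[[0,0,0],[-10,-11,-5],40],[[0,0,0],[-10,-11,0],40],[[0,0,0],[-4,-4,0],40],[[0,0,0],[0,0,0],40],[[0,0,0],[0,0,0],40]]'

```text
time: 6.35
position: [0.6446, -0.0067, 0.168]
tool_rot: [0.011, -3.14, -0.005]
ft_force: [-0.4, -0.1, -0.8]
grip_width: 0.572
```

```bash
python3 look.py 3 scene top wrist; python3 - <<'E'
from h import *
rep((.6457,-.0098,.17))
p=st()[0]['position']
for n in('scene','top'):
    W=cloud(load(n+'3')); z=p[2]+.011
    for lo,hi in((-.015,-.002),(-.024,-.018)): print(n,slicefit(W,p[:2],.025,z+lo,z+hi,.006))
    a=W.reshape(-1,3);a=a[np.isfinite(a[:,0])];q=np.hypot(a[:,0]-p[0],a[:,1]-p[1]);m=(q<.035)&(abs(a[:,2]-(z+.02))<.004);print('rim',m.sum(), fit(a[m],.0235,p[:2]) if m.sum()>10 else 0)
d=load('scene3')
cv2.imwrite('pics/s3c.png',cv2.resize(d['frame'][100:300,180:420,::-1],None,fx=3,fy=3))
E
```

```text
t 6.50 pos [ 0.6443 -0.006   0.168 ] F [-0.48  0.61 -1.31] w 49.5 q [-0.35  0.36  0.4   1.56 -0.15  1.25  1.66]
turn to y=+1Y (tool, deg) [ 0.21 -0.09  0.45]
turn to y=-1Y (tool, deg) [ 1.4000e-01  3.3000e-01 -1.7955e+02]
shift tool mm [-1.4 -3.8 -2. ]
scene (array([ 0.6451, -0.009 ]), 94, np.float64(0.0016))
scene (array([ 0.6449, -0.0083]), 34, np.float64(0.0011))
rim 92 (array([ 0.64637584, -0.0077098 ]), np.float64(0.002524702413983893))
top (None, np.int64(0), 0)
top (None, np.int64(0), 0)
rim 0 0
```

View pics/s3c.png

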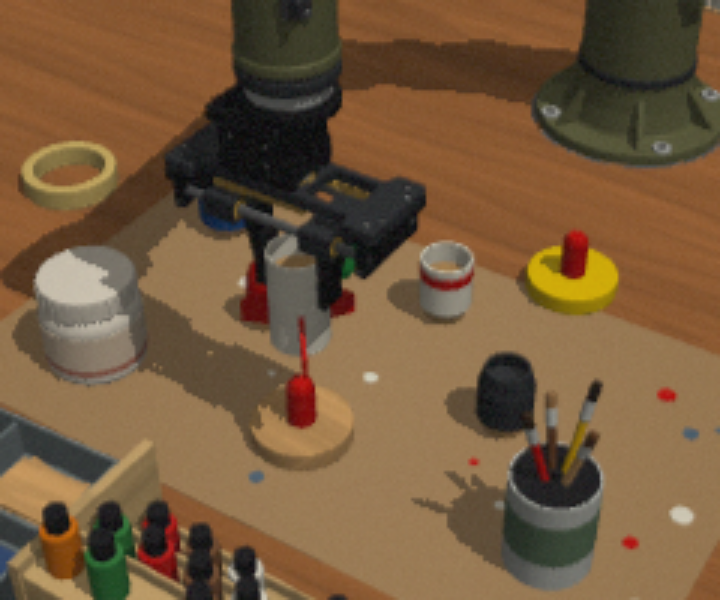

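View pics/wrist3.png

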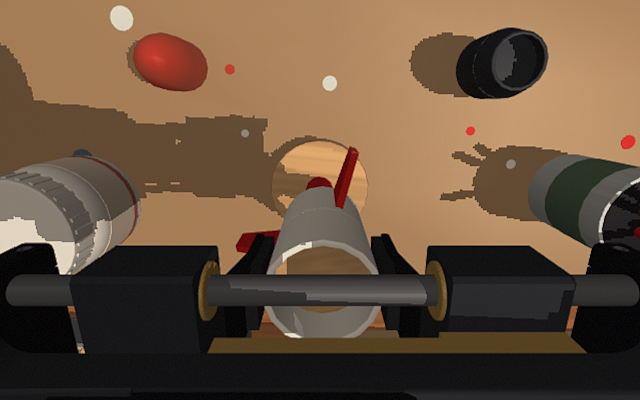

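View pics/top3.png

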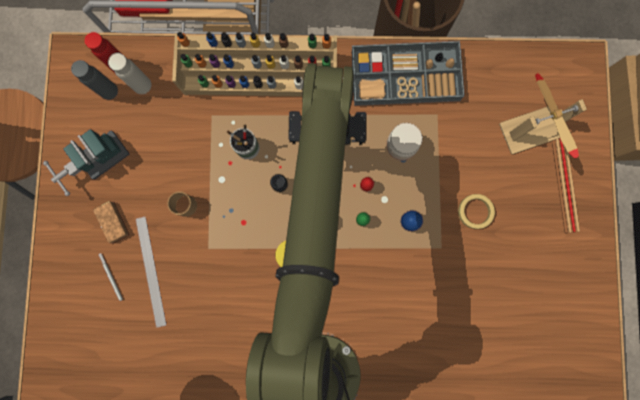

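```bash
cat >> h.py <<'E'
def heldfit(tag,r,lo,hi,pred,cam='scene',c=None,tol=.006,out=False):
    d=load(cam+tag); W=cloud(d); f=d['frame'].astype(int)
    if c is None: c=st()[0]['position'][:2]
    m=np.isfinite(W[...,0])&pred(f); a=W[m]; a=a[(a[:,2]>lo)&(a[:,2]<hi)]
    for _ in range(5):
        k=np.abs(np.hypot(a[:,0]-c[0],a[:,1]-c[1])-r)<tol
        c,e=fit(a[k],r,c)
    return np.round(c,4),int(k.sum()),round(e,5)
white=lambda f:(f.max(-1)-f.min(-1)<40)&(f.max(-1)>110)
red=lambda f:(f[...,0]-f[...,1]>60)&(f[...,0]-f[...,2]>60)
dark=lambda f:(f.max(-1)<75)
anyc=lambda f:f[...,0]>=0
E
python3 - <<'E'
from h import *
z=.168+.011-.068
print('held',heldfit('3',.025,z+.004,z+.042,white), heldfit('3',.025,z+.0,z+.06,white))
print('dowel',heldfit('3',.0125,.026,.056,red,c=(.6457,-.0098)),heldfit('3',.0125,.022,.060,anyc,c=(.6457,-.0098)))
print('base',heldfit('3',.045,.003,.016,anyc,c=(.6457,-.0098)))
# foot ellipse bottom / image pixel
E
```

```text
held (array([ 0.6454, -0.0083]), 38, np.float64(0.00083)) (array([ 0.645 , -0.0082]), 44, np.float64(0.00081))
dowel (array([ 0.6462, -0.0098]), 77, np.float64(0.00096)) (array([ 0.6462, -0.0098]), 117, np.float64(0.00114))
base (array([ 0.6461, -0.01  ]), 130, np.float64(0.00134))
```

```bash
python3 - <<'E'
from h import *
z=.168+.011-.068
w2=lambda f:(f.max(-1)-f.min(-1)<50)&(f.max(-1)>80)
for lo,hi in((.002,.045),(.005,.03),(.0,.05)):
  print('held',heldfit('3',.025,z+lo,z+hi,w2), heldfit('3',.025,z+lo,z+hi,anyc,tol=.004))
# before: same cam fin can on the table, same predicate
for t in('0','1'): print('fin',heldfit(t,.025,.002,.045,w2,c=(.448,.2438)))
# silhouettes: columns of held tube at rows
d=load('scene3'); 
for v in range(186,216,4):
    row=d['frame'][v,255:300].astype(int); print(v,''.join('W' if w2(p) else ('R' if red(p) else '.') for p in row))
E
```

```text
held (array([ 0.6448, -0.0082]), 248, np.float64(0.00095)) (array([ 0.6448, -0.0082]), 255, np.float64(0.00097))
held (array([ 0.645 , -0.0082]), 145, np.float64(0.00111)) (array([ 0.645 , -0.0083]), 146, np.float64(0.00111))
held (array([ 0.6448, -0.0082]), 280, np.float64(0.00096)) (array([ 0.6448, -0.0082]), 288, np.float64(0.00099))
fin (array([0.4481, 0.2429]), 201, np.float64(0.00112))
fin (array([0.4482, 0.2429]), 211, np.float64(0.00128))
186 .............WWWWW...WWWW.WWWW...............
190 ........RR....WWWWWWWWWWWWWWWW...............
194 .....WWWRRR...WWWWWWWWWWWWWWWW...............
198 ....W.W.RRRRRRWWWWWWWWWWWWWWWW.........RRRR..
202 WWWWW.RRRRRRRRWWWWWWWWWWWWWWWWW.....RRRRRRR..
206 ...WW..RRRRRRRWWWWWWWWWWW.WWWWWWWWWW.........
210 ............W..WWWWWWWWWWR.WWWWWWWWW.........
214 ...............WWWWWWWWWWRRWWWWWWWW..........
```

Emit:
step_arm --rows '[[[0.2,0,0.45],[-1.4,-1.6,4],40],[[0,0,0],[0,0,8],40],[[0,0,0],[0,0,10],40],[[0,0,0],[0,0,8],40],[[0,0,0],[0,0,5],40],[[0,0,0],[0,0,0],40],[[0,0,0],[0,0,0],40]]'

```text
time: 7.08
position: [0.6439, -0.0049, 0.1275]
tool_rot: [0.004, -3.137, -0.002]
ft_force: [0.6, -0.3, -0.4]
grip_width: 0.568
```

```bash
python3 -c "
from h import *
rep((.6457,-.0076,.13))"
```

```text
t 7.08 pos [ 0.6439 -0.0049  0.1275] F [ 0.55 -0.32 -0.39] w 49.5 q [-0.35  0.39  0.4   1.6  -0.16  1.19  1.66]
turn to y=+1Y (tool, deg) [ 0.06 -0.27  0.14]
turn to y=-1Y (tool, deg) [ 4.3000e-01  9.0000e-02 -1.7985e+02]
shift tool mm [-1.8 -2.7 -2.5]
```

Emit:
step_arm --rows '[[[0,-0.25,0.1],[-1.8,-2.7,0],40],[[0,0,0],[0,0,0],40],[[0,0,0],[0,0,0],40],[[0,0,0],[0,0,0],40]]'

```text
time: 7.42
position: [0.6462, -0.0083, 0.1279]
tool_rot: [-0.0, 3.141, 0.001]
ft_force: [-0.6, -0.1, -1.2]
grip_width: 0.573
```

```bash
python3 look.py 4 scene wrist; python3 - <<'E'
from h import *
rep((.6457,-.0076,.12))
z=st()[0]['position'][2]-.057
w2=lambda f:(f.max(-1)-f.min(-1)<50)&(f.max(-1)>80)
print('held',heldfit('4',.025,z+.002,z+.045,w2),'dowel',heldfit('4',.0125,.026,.056,red,c=(.6457,-.0098)))
d=load('scene4')
cv2.imwrite('pics/s4c.png',cv2.resize(d['frame'][150:270,220:340,::-1],None,fx=5,fy=5,interpolation=cv2.INTER_CUBIC))
E
```

```text
t 7.52 pos [ 0.6462 -0.0081  0.1279] F [ 0.43  0.37 -1.34] w 49.8 q [-0.34  0.39  0.4   1.6  -0.16  1.18  1.66]
turn to y=+1Y (tool, deg) [0.05 0.04 0.03]
turn to y=-1Y (tool, deg) [-7.0000e-02  8.0000e-02 -1.7997e+02]
shift tool mm [0.6 0.5 7.9]
held (array([ 0.6464, -0.0098]), 222, np.float64(0.00104)) dowel (array([ 0.6458, -0.0101]), 53, np.float64(0.00108))
```

View pics/s4c.png

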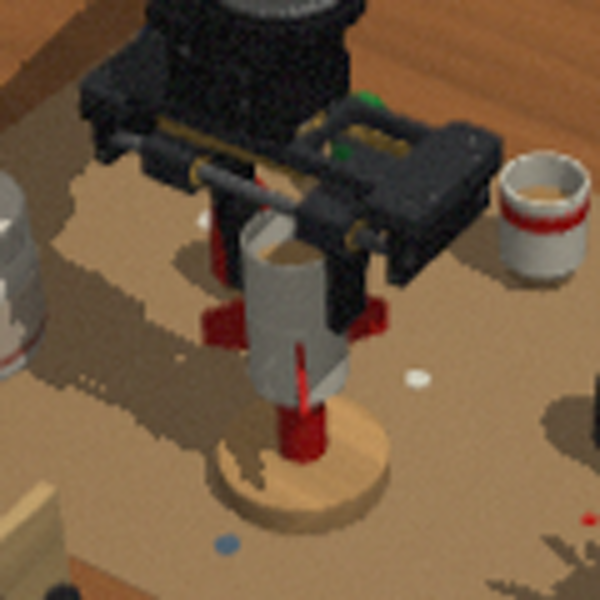

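Emit:
step_arm --rows '[[[0,0,0],[0.4,0.2,3],40],[[0,0,0],[0,0,4],40],[[0,0,0],[0,0,4],40],[[0,0,0],[0,0,4],40],[[0,0,0],[0,0,0],40]]'

```text
time: 7.93
position: [0.646, -0.0076, 0.112]
tool_rot: [-0.001, 3.14, 0.002]
ft_force: [-0.6, -0.3, -0.7]
grip_width: 0.569
```

```bash
python3 -c "
from h import *
rep((.6457,-.0078,.077))"
```

```text
t 7.93 pos [ 0.646  -0.0076  0.112 ] F [-0.61 -0.32 -0.72] w 49.5 q [-0.34  0.41  0.4   1.62 -0.17  1.15  1.67]
turn to y=+1Y (tool, deg) [0.08 0.1  0.03]
turn to y=-1Y (tool, deg) [-1.6000e-01  1.2000e-01 -1.7997e+02]
shift tool mm [ 0.4 -0.2 35. ]
```

Below the dowel's top (contact would be at 0.122) with no force; keep going.

Emit:
step_arm --rows '[[[0.1,0.1,0],[0.2,0,5],40],[[0,0,0],[0,0,5],40],[[0,0,0],[0,0,5],40],[[0,0,0],[0,0,5],40],[[0,0,0],[0,0,5],40],[[0,0,0],[0,0,4],40],[[0,0,0],[0,0,2],40],[[0,0,0],[0,0,0],40]]'

```text
time: 8.6
position: [0.6455, -0.0075, 0.0768]
tool_rot: [0.001, -3.14, 0.001]
ft_force: [-0.8, 0.3, 2.6]
grip_width: 0.57
```

```bash
python3 -c "
from h import *
rep((.6457,-.0078,.0767))"
```

```text
t 8.60 pos [ 0.6455 -0.0075  0.0768] F [-0.77  0.31  2.55] w 49.6 q [-0.34  0.44  0.39  1.65 -0.18  1.09  1.68]
turn to y=+1Y (tool, deg) [-0.05 -0.08  0.05]
turn to y=-1Y (tool, deg) [ 1.3000e-01 -7.0000e-02 -1.7995e+02]
shift tool mm [-0.2 -0.3  0.1]
```

Emit:
step_arm --rows '[[[0,0,0],[0,0,1.5],40],[[0,0,0],[0,0,0],40],[[0,0,0],[0,0,0],52],[[0,0,0],[0,0,0],60],[[0,0,0],[0,0,0],75],[[0,0,0],[0,0,0],87],[[0,0,0],[0,0,0],87]]'

```text
time: 9.18
position: [0.647, -0.0076, 0.0781]
tool_rot: [-0.001, 3.139, -0.0]
ft_force: [0.7, -0.1, 0.5]
grip_width: 0.814
```

```bash
python3 look.py 5 scene wrist; python3 - <<'E'
from h import *
rep()
w2=lambda f:(f.max(-1)-f.min(-1)<50)&(f.max(-1)>80)
print('fin',heldfit('5',.025,.022,.065,w2),'rim z',)
W=cloud(load('scene5')).reshape(-1,3);a=W[np.isfinite(W[:,0])];q=np.hypot(a[:,0]-.6457,a[:,1]+.0098);print(np.sort(a[(q<.024)&(q>.01)][:,2])[-60::10], np.histogram(a[(q<.03)][:,2],bins=np.arange(.09,.125,.004)))
d=load('scene5')
cv2.imwrite('pics/s5c.png',cv2.resize(d['frame'][150:270,220:340,::-1],None,fx=5,fy=5,interpolation=cv2.INTER_CUBIC))
E
```

```text
t 9.28 pos [ 0.6469 -0.0076  0.0781] F [-1.03 -0.31  0.63] w 79.1 q [-0.33  0.44  0.39  1.64 -0.18  1.09  1.68]
turn to y=+1Y (tool, deg) [-0.01  0.11  0.04]
turn to y=-1Y (tool, deg) [-1.8000e-01 -2.0000e-02 -1.7996e+02]
fin (array([ 0.6467, -0.0091]), 213, np.float64(0.00098)) rim z
[0.49176817 0.49208098 0.49273311 0.49385709 0.49482103 0.49550597] (array([42, 32, 37, 28, 39,  5,  0,  0]), array([0.09 , 0.094, 0.098, 0.102, 0.106, 0.11 , 0.114, 0.118, 0.122]))
```

View pics/s5c.png

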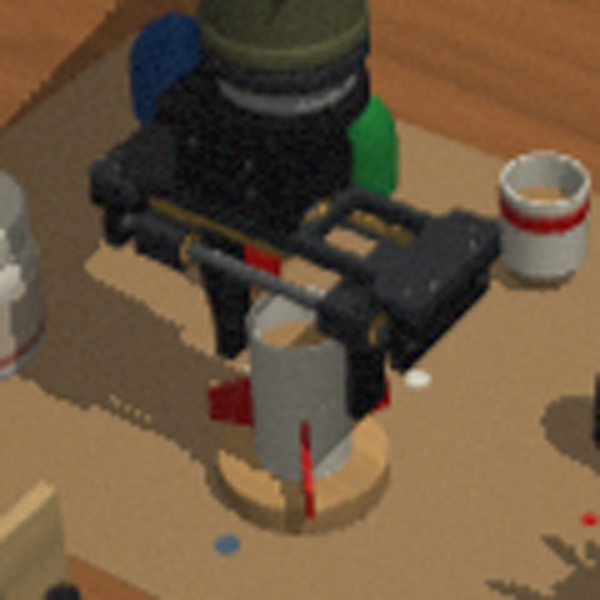

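Emit:
step_arm --rows '[[[0,0,0],[0,0,-8],87],[[0,0,0],[0,0,-15],87],[[0,0,0],[0,0,-20],87],[[0,0,0],[0,0,-20],87],[[0,0,0],[0,0,-15],87],[[0,0,0],[0,0,0],87],[[0,0,0],[15,1,-10],87],[[0,0,0],[25,2,0],87],[[0,0,0],[25,2,0],87],[[0,0,0],[25,2,0],87],[[0,0,0],[25,2,0],87],[[0,0,0],[25,2,0],87]]'

```text
time: 10.28
position: [0.5045, 0.0026, 0.1684]
tool_rot: [0.001, 3.139, -0.006]
ft_force: [-1.1, -0.1, -0.0]
grip_width: 1.001
```

```bash
python3 -c "
from h import *
rep((.437,.0095,.15))"
```

```text
t 10.28 pos [0.5045 0.0026 0.1684] F [-1.08 -0.11 -0.05] w 87.1 q [-0.44  0.05  0.39  1.9  -0.01  1.19  1.53]
turn to y=+1Y (tool, deg) [-0.22  0.16 -0.02]
turn to y=-1Y (tool, deg) [  0.25   0.34 179.97]
shift tool mm [67.5  7.  18.2]
```

Emit:
step_arm --rows '[[[0,0,0],[22,2,0],87],[[0,0,0],[18,2,0],87],[[0,0,0],[14,2,0],87],[[0,0,0],[8,1,0],87],[[0,0,0],[0,0,0],87],[[0,0,0],[0,0,0],87]]'

```text
time: 10.78
position: [0.4333, 0.0102, 0.1656]
tool_rot: [0.002, -3.14, 0.003]
ft_force: [-1.0, 0.4, 1.2]
grip_width: 1.0
```

```bash
python3 look.py 6 wrist; python3 -c "
from h import *
rep((.437,.0095,.1))
W=cloud(load('wrist6')).reshape(-1,3);a=W[np.isfinite(W[:,0])];c=(.437,.0095)
q=np.hypot(a[:,0]-c[0],a[:,1]-c[1]); m=(q<.035)&(abs(a[:,2]-.068)<.005)
print(fit(a[m],.0235,c),m.sum())
"
```

```text
t 10.83 pos [0.4334 0.0101 0.1656] F [-0.42 -0.5  -0.26] w 87.1 q [-0.46 -0.12  0.36  2.05  0.04  1.2   1.45]
turn to y=+1Y (tool, deg) [-0.1  -0.08  0.05]
turn to y=-1Y (tool, deg) [ 1.3000e-01 -1.6000e-01 -1.7995e+02]
shift tool mm [-3.7 -0.5 65.6]
(array([0.43536489, 0.00986198]), np.float64(0.0008240752000776476)) 847
```

View pics/wrist6.png

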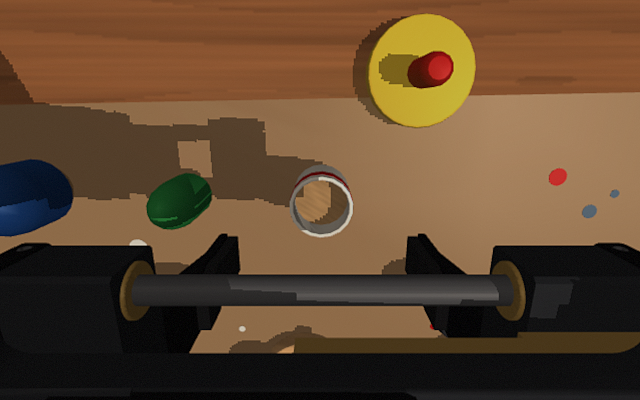

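Emit:
step_arm --rows '[[[0,0,0],[-3,0,5],87],[[0,0,0],[0,0,12],87],[[0,0,0],[0,0,16],87],[[0,0,0],[0,0,16],87],[[0,0,0],[0,0,16],87],[[0,0,0],[0,0,10],87],[[0,0,0],[0,0,0],87],[[0,0,0],[0,0,0],87]]'

```text
time: 11.5
position: [0.4453, 0.008, 0.0859]
tool_rot: [0.004, 3.138, -0.01]
ft_force: [-0.1, 0.3, -0.4]
grip_width: 1.001
```

```bash
python3 -c "
from h import *
rep((.4365,.0097,.032))"
```

```text
t 11.50 pos [0.4453 0.008  0.0859] F [-0.15  0.31 -0.37] w 87.1 q [-0.46  0.    0.38  2.12  0.01  1.01  1.49]
turn to y=+1Y (tool, deg) [-0.35  0.19 -0.13]
turn to y=-1Y (tool, deg) [  0.31   0.55 179.87]
shift tool mm [ 9.   2.1 53.9]
```

Emit:
step_arm --rows '[[[-0.3,0.2,-0.1],[4.5,1,0],87],[[0,0,0],[4,1,0],87],[[0,0,0],[0,0,7],87],[[0,0,0],[0,0,9],87],[[0,0,0],[0,0,9],87],[[0,0,0],[0,0,9],87],[[0,0,0],[0,0,0],87],[[0,0,0],[0,0,0],87]]'

```text
time: 12.17
position: [0.4387, 0.0102, 0.0504]
tool_rot: [0.001, 3.138, 0.0]
ft_force: [0.3, -0.2, 0.9]
grip_width: 1.0
```

```bash
python3 -c "
from h import *
rep((.4365,.0097,.032))"
```

```text
t 12.17 pos [0.4387 0.0102 0.0504] F [ 0.25 -0.15  0.85] w 87.0 q [-0.45  0.04  0.38  2.17 -0.02  0.93  1.51]
turn to y=+1Y (tool, deg) [ 0.    0.22 -0.03]
turn to y=-1Y (tool, deg) [  0.34  -0.   179.97]
shift tool mm [ 2.2 -0.5 18.4]
```

Emit:
step_arm --rows '[[[0,0.2,0],[2.2,-0.4,4],87],[[0,0,0],[0,0,5],87],[[0,0,0],[0,0,5],87],[[0,0,0],[0,0,4],87],[[0,0,0],[0,0,0],87],[[0,0,0],[0,0,0],87]]'

```text
time: 12.67
position: [0.4364, 0.0097, 0.0304]
tool_rot: [-0.001, -3.141, 0.0]
ft_force: [-0.3, -0.3, 0.2]
grip_width: 1.0
```

```bash
python3 -c "
from h import *
rep((.4365,.0097,.032))"
```

```text
t 12.67 pos [0.4364 0.0097 0.0304] F [-0.33 -0.28  0.16] w 87.0 q [-0.45  0.08  0.38  2.19 -0.04  0.88  1.52]
turn to y=+1Y (tool, deg) [-0.01 -0.01 -0.03]
turn to y=-1Y (tool, deg) [-2.0000e-02  2.0000e-02  1.7997e+02]
shift tool mm [-0.1  0.  -1.6]
```

Emit:
step_arm --rows '[[[0,0,0],[0,0,-1.5],60],[[0,0,0],[0,0,0],48],[[0,0,0],[0,0,0],40],[[0,0,0],[0,0,0],40],[[0,0,0],[0,0,0],40],[[0,0,0],[0,0,0],40],[[0,0,0],[0,0,0],40]]'

```text
time: 13.25
position: [0.4373, 0.0098, 0.0329]
tool_rot: [0.001, 3.14, 0.0]
ft_force: [-0.7, 0.1, -0.9]
grip_width: 0.571
```

```bash
python3 -c "
from h import *
rep((.4365,.0097,.032))"
```

```text
t 13.25 pos [0.4373 0.0098 0.0329] F [-0.71  0.1  -0.87] w 49.7 q [-0.45  0.07  0.38  2.18 -0.04  0.89  1.52]
turn to y=+1Y (tool, deg) [ 0.01  0.1  -0.03]
turn to y=-1Y (tool, deg) [ 1.6000e-01 -2.0000e-02  1.7997e+02]
shift tool mm [ 0.8 -0.1  0.9]
```

Emit:
step_arm --rows '[[[0,0,0],[0,0,-6],40],[[0,0,0],[0,0,-14],40],[[0,0,0],[0,0,-20],40],[[0,0,0],[0,0,-20],40],[[0,0,0],[0,0,-20],40],[[0,0,0],[0,0,-20],40],[[0,0,0],[0,0,-20],40],[[0,0,0],[0,0,-20],40],[[0,0,0],[-10,0,-14],40],[[0,0,0],[-18,-1,-6],40],[[0,0,0],[-24,-2,0],40],[[0,0,0],[-24,-2,0],40]]'

```text
time: 14.25
position: [0.5091, 0.0043, 0.2041]
tool_rot: [-0.0, -3.14, -0.004]
ft_force: [0.1, 0.6, -0.8]
grip_width: 0.576
```

```bash
python3 -c "
from h import *
rep((.6460,-.0076,.2))"
```

```text
t 14.25 pos [0.5091 0.0043 0.2041] F [ 0.12  0.64 -0.82] w 50.1 q [-0.45  0.03  0.4   1.84 -0.02  1.27  1.53]
turn to y=+1Y (tool, deg) [ 0.14 -0.11 -0.01]
turn to y=-1Y (tool, deg) [-1.7000e-01 -2.2000e-01  1.7999e+02]
shift tool mm [-136.9  -11.9    3.8]
```

Emit:
step_arm --rows '[[[0,0,0],[-24,-2,0],40],[[0,0,0],[-24,-2,0],40],[[0,0,0],[-24,-2,0],40],[[0,0,0],[-22,-2,0],40],[[0,0,0],[-18,-2,0],40],[[0,0,0],[-12,-1,0],40],[[0,0,0],[-6,-1,0],40],[[0,0,0],[0,0,0],40],[[0,0,0],[0,0,0],40]]'

```text
time: 15.0
position: [0.6475, -0.0081, 0.2049]
tool_rot: [0.001, -3.139, -0.001]
ft_force: [0.3, 0.2, -0.6]
grip_width: 0.574
```

```bash
python3 -c "
from h import *
rep((.6460,-.0076,.16))"
```

```text
t 15.00 pos [ 0.6475 -0.0081  0.2049] F [ 0.35  0.25 -0.64] w 49.9 q [-0.37  0.34  0.43  1.51 -0.15  1.33  1.65]
turn to y=+1Y (tool, deg) [ 0.02 -0.13  0.05]
turn to y=-1Y (tool, deg) [ 2.1000e-01  4.0000e-02 -1.7995e+02]
shift tool mm [ 1.4  0.5 44.9]
```

Down to just above the rim (0.150), then compare held tube and fin can in the same camera.

Emit:
step_arm --rows '[[[0,-0.1,0],[1.4,0.5,5],40],[[0,0,0],[0,0,10],40],[[0,0,0],[0,0,12],40],[[0,0,0],[0,0,12],40],[[0,0,0],[0,0,8],40],[[0,0,0],[0,0,3],40],[[0,0,0],[0,0,0],40],[[0,0,0],[0,0,0],40]]'

```text
time: 15.67
position: [0.6408, -0.0066, 0.1485]
tool_rot: [0.002, -3.136, -0.004]
ft_force: [-0.1, -0.9, -0.8]
grip_width: 0.572
```

```bash
python3 look.py 7 scene wrist; python3 - <<'E'
from h import *
rep((.6460,-.0076,.15))
z=st()[0]['position'][2]-.0325; c=np.array([.6457,-.0098])
w2=lambda f:(f.max(-1)-f.min(-1)<50)&(f.max(-1)>80)
print('fin',heldfit('7',.025,.022,.065,w2,c=c),heldfit('7',.025,.022,.1,w2,c=c))
print('tube',heldfit('7',.025,z+.018,z+.06,anyc,c=c,tol=.004),heldfit('7',.025,z+.017,z+.066,lambda f:w2(f)|red(f),c=c))
d=load('scene7')
cv2.imwrite('pics/s7c.png',cv2.resize(d['frame'][130:250,220:340,::-1],None,fx=5,fy=5,interpolation=cv2.INTER_CUBIC))
E
```

```text
t 15.77 pos [ 0.6412 -0.0066  0.1491] F [ 0.18  0.63 -0.87] w 49.9 q [-0.37  0.37  0.43  1.59 -0.16  1.22  1.66]
turn to y=+1Y (tool, deg) [ 0.14 -0.25  0.08]
turn to y=-1Y (tool, deg) [   0.39    0.22 -179.91]
shift tool mm [-4.8 -1.  -1. ]
fin (array([ 0.6468, -0.0092]), 211, np.float64(0.00097)) (array([ 0.6469, -0.009 ]), 456, np.float64(0.00123))
tube (array([ 0.6402, -0.007 ]), 280, np.float64(0.00135)) (array([ 0.6399, -0.0064]), 288, np.float64(0.00136))
```

View pics/s7c.png

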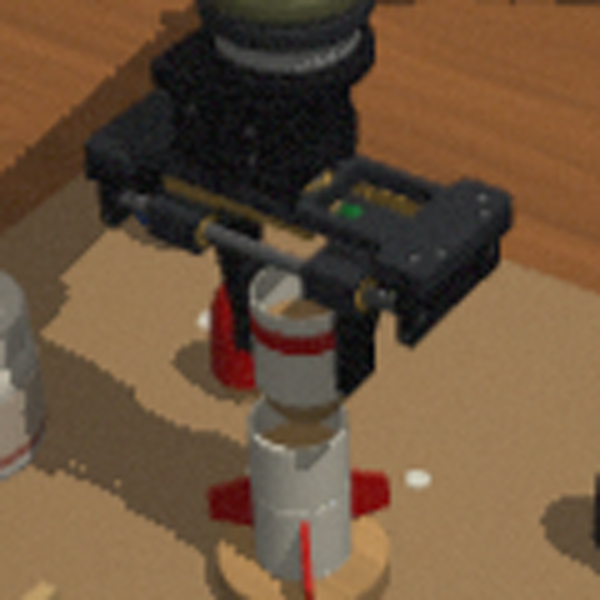

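Emit:
step_arm --rows '[[[0.1,-0.25,0.1],[-3.5,-0.8,-1],40],[[0,0,0],[-3,-0.8,0],40],[[0,0,0],[0,0,0],40],[[0,0,0],[0,0,0],40],[[0,0,0],[0,0,0],40]]'

```text
time: 16.18
position: [0.6504, -0.0085, 0.1526]
tool_rot: [0.001, 3.136, 0.001]
ft_force: [0.1, -0.3, -0.2]
grip_width: 0.569
```

```bash
cat > m8.py <<'E'
import sys
from h import *
tag=sys.argv[1]
rep((.6477,-.0082,.145))
z=st()[0]['position'][2]-.0325; c=np.array([.6465,-.009])
w2=lambda f:(f.max(-1)-f.min(-1)<50)&(f.max(-1)>80)
print('fin',heldfit(tag,.025,.022,.1,w2,c=c))
for t in (.003,.004,.006):print('tube',heldfit(tag,.025,z+.018,z+.05,lambda f:w2(f)|red(f),c=c,tol=t),heldfit(tag,.025,z+.02,z+.05,lambda f:f.max(-1)>80,c=c,tol=t))
d=load('scene'+tag)
cv2.imwrite(f'pics/s{tag}c.png',cv2.resize(d['frame'][130:250,220:340,::-1],None,fx=5,fy=5,interpolation=cv2.INTER_CUBIC))
E
python3 look.py 8 scene wrist; python3 m8.py 8
```

```text
t 16.28 pos [ 0.6502 -0.0085  0.1525] F [-0.43 -0.56 -0.95] w 49.9 q [-0.36  0.38  0.43  1.57 -0.16  1.22  1.66]
turn to y=+1Y (tool, deg) [ 0.04  0.28 -0.03]
turn to y=-1Y (tool, deg) [ 4.4000e-01 -6.0000e-02  1.7997e+02]
shift tool mm [2.5 0.3 7.5]
fin (array([ 0.6469, -0.0091]), 448, np.float64(0.00116))
tube (array([ 0.6493, -0.0097]), 160, np.float64(0.00102)) (array([ 0.6493, -0.0095]), 153, np.float64(0.00105))
tube (array([ 0.6493, -0.0097]), 165, np.float64(0.00109)) (array([ 0.6493, -0.0095]), 157, np.float64(0.00112))
tube (array([ 0.6493, -0.0094]), 170, np.float64(0.00119)) (array([ 0.6493, -0.009 ]), 166, np.float64(0.00132))
```

View pics/s8c.png

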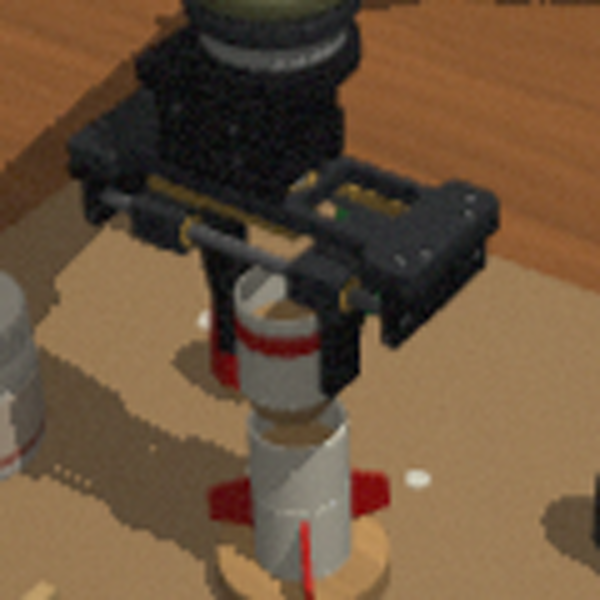

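View pics/wrist8.png

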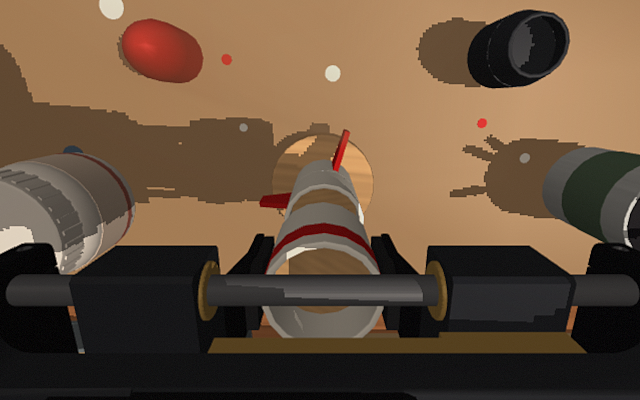

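Emit:
step_arm --rows '[[[0,0.28,0],[2.2,0.3,2],40],[[0,0,0],[0,0,0],40],[[0,0,0],[0,0,0],40],[[0,0,0],[0,0,0],40]]'

```text
time: 16.62
position: [0.6474, -0.0081, 0.1501]
tool_rot: [-0.001, -3.141, -0.001]
ft_force: [-0.6, -0.6, -0.3]
grip_width: 0.576
```

```bash
python3 look.py 9 scene; python3 m8.py 9
```

```text
t 16.67 pos [ 0.6475 -0.0081  0.1502] F [-0.74 -0.26 -1.05] w 49.8 q [-0.36  0.38  0.43  1.57 -0.16  1.22  1.66]
turn to y=+1Y (tool, deg) [ 0.05 -0.06 -0.03]
turn to y=-1Y (tool, deg) [-9.0000e-02 -8.0000e-02  1.7997e+02]
shift tool mm [-0.3 -0.1  5.2]
fin (array([ 0.6468, -0.009 ]), 452, np.float64(0.00119))
tube (array([ 0.6467, -0.0087]), 147, np.float64(0.001)) (array([ 0.6467, -0.0089]), 145, np.float64(0.00099))
tube (array([ 0.6466, -0.0086]), 155, np.float64(0.00112)) (array([ 0.6467, -0.0086]), 154, np.float64(0.00113))
tube (array([ 0.6466, -0.0086]), 158, np.float64(0.00118)) (array([ 0.6467, -0.0084]), 160, np.float64(0.00126))
```

Aligned to about 0.3 mm. Descend slowly.

Emit:
step_arm --rows '[[[0,0,0],[-0.2,-0.2,3],40],[[0,0,0],[0,0,3],40],[[0,0,0],[0,0,3],40],[[0,0,0],[0,0,3],40],[[0,0,0],[0,0,0],40]]'

```text
time: 17.08
position: [0.6476, -0.0083, 0.1368]
tool_rot: [-0.001, -3.141, -0.001]
ft_force: [0.2, 0.5, -1.0]
grip_width: 0.574
```

```bash
python3 -c "
from h import *
rep((.6477,-.0083,.125))"
```

```text
t 17.08 pos [ 0.6476 -0.0083  0.1368] F [ 0.22  0.51 -1.03] w 49.9 q [-0.36  0.39  0.42  1.59 -0.17  1.2   1.67]
turn to y=+1Y (tool, deg) [ 0.05 -0.06 -0.02]
turn to y=-1Y (tool, deg) [-1.0000e-01 -8.0000e-02  1.7998e+02]
shift tool mm [-0.1 -0.  11.8]
```

Emit:
step_arm --rows '[[[0,0,0],[0,0,3],40],[[0,0,0],[0,0,3],40],[[0,0,0],[0,0,3],40],[[0,0,0],[0,0,2.5],40],[[0,0,0],[0,0,1.5],40],[[0,0,0],[0,0,0],40]]'

```text
time: 17.58
position: [0.6488, -0.0082, 0.1253]
tool_rot: [0.001, 3.14, 0.002]
ft_force: [0.9, -0.3, -1.0]
grip_width: 0.572
```

```bash
python3 -c "
from h import *
rep((.6477,-.0083,.125))"
```

```text
t 17.58 pos [ 0.6488 -0.0082  0.1253] F [ 0.92 -0.27 -1.01] w 49.7 q [-0.36  0.4   0.42  1.6  -0.18  1.18  1.67]
turn to y=+1Y (tool, deg) [ 0.09  0.11 -0.02]
turn to y=-1Y (tool, deg) [ 1.7000e-01 -1.4000e-01  1.7998e+02]
shift tool mm [ 1.1 -0.1  0.3]
```

Emit:
step_arm --rows '[[[0,0,0],[0.8,0,1],40],[[0,0,0],[0,0,1],40],[[0,0,0],[0,0,1],40],[[0,0,0],[0,0,0],40]]'

```text
time: 17.92
position: [0.649, -0.0082, 0.125]
tool_rot: [0.001, 3.137, 0.004]
ft_force: [-0.9, -0.0, -1.4]
grip_width: 0.574
```

```bash
python3 -c "
from h import *
rep((.6477,-.0083,.125))"
```

```text
t 17.92 pos [ 0.649  -0.0082  0.125 ] F [-0.95 -0.01 -1.35] w 50.0 q [-0.36  0.4   0.42  1.6  -0.18  1.17  1.67]
turn to y=+1Y (tool, deg) [ 0.14  0.28 -0.02]
turn to y=-1Y (tool, deg) [  0.44  -0.22 179.98]
shift tool mm [ 1.3 -0.1 -0.1]
```

Emit:
step_arm --rows '[[[0,0.2,0],[1,0,3],40],[[0,0,0],[0,0,3],40],[[0,0,0],[0,0,0],40]]'

```text
time: 18.17
position: [0.6511, -0.0084, 0.1252]
tool_rot: [0.0, 3.132, 0.006]
ft_force: [-0.3, 0.2, -1.0]
grip_width: 0.572
```

```bash
python3 look.py 10 scene wrist; python3 m8.py 10
```

```text
t 18.27 pos [ 0.6508 -0.0084  0.1245] F [-2.41  1.66  5.23] w 49.8 q [-0.36  0.4   0.42  1.6  -0.18  1.17  1.67]
turn to y=+1Y (tool, deg) [ 0.21  0.5  -0.02]
turn to y=-1Y (tool, deg) [  0.79  -0.33 179.98]
shift tool mm [  2.9   0.2 -20.5]
fin (array([ 0.6474, -0.0094]), 420, np.float64(0.00099))
tube (array([ 0.6496, -0.0098]), 155, np.float64(0.00099)) (array([ 0.6497, -0.0097]), 146, np.float64(0.00098))
tube (array([ 0.6496, -0.0097]), 159, np.float64(0.00106)) (array([ 0.6497, -0.0095]), 153, np.float64(0.0011))
tube (array([ 0.6496, -0.0095]), 163, np.float64(0.00114)) (array([ 0.6496, -0.0091]), 158, np.float64(0.00122))
```

View pics/s10c.png

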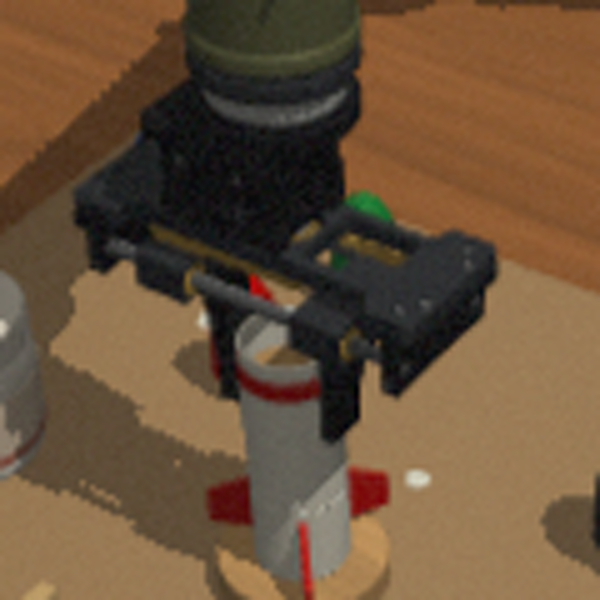

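Emit:
step_arm --rows '[[[0,0.4,0],[2.5,0,0],40],[[0,0,0],[0,0,0],40],[[0,0,0],[0,0,0],40]]'

```text
time: 18.52
position: [0.6492, -0.0079, 0.1245]
tool_rot: [-0.0, 3.138, 0.006]
ft_force: [0.5, 1.2, 2.9]
grip_width: 0.57
```

```bash
python3 look.py 11 scene wrist; python3 m8.py 11; python3 - <<'E'
from h import *
for n in ('scene','wrist'):
    W=cloud(load(n+'11')).reshape(-1,3);a=W[np.isfinite(W[:,0])];q=np.hypot(a[:,0]-.647,a[:,1]+.009);print(n,np.histogram(a[(q<.027)][:,2],bins=np.arange(.14,.18,.003)))
E
```

```text
t 18.62 pos [ 0.6491 -0.0079  0.1245] F [ 0.06 -0.11  3.  ] w 49.9 q [-0.36  0.4   0.42  1.6  -0.18  1.17  1.67]
turn to y=+1Y (tool, deg) [0.23 0.19 0.  ]
turn to y=-1Y (tool, deg) [  -0.3     0.36 -180.  ]
shift tool mm [  1.3  -0.2 -20.5]
fin (array([ 0.6467, -0.0093]), 428, np.float64(0.00097))
tube (array([ 0.6481, -0.0089]), 158, np.float64(0.001)) (array([ 0.648 , -0.0088]), 147, np.float64(0.00098))
tube (array([ 0.648, -0.009]), 161, np.float64(0.00104)) (array([ 0.648 , -0.0088]), 152, np.float64(0.00106))
tube (array([ 0.6481, -0.009 ]), 162, np.float64(0.00106)) (array([ 0.648 , -0.0087]), 154, np.float64(0.00111))
scene (array([26, 27, 16, 26, 16, 16, 33,  8,  3,  0,  0,  0,  0]), array([0.14 , 0.143, 0.146, 0.149, 0.152, 0.155, 0.158, 0.161, 0.164,
       0.167, 0.17 , 0.173, 0.176, 0.179]))
wrist (array([ 499,  619,  666,  770,  859,  691, 1662,  134,  238,    0,    0,
          0,    0]), array([0.14 , 0.143, 0.146, 0.149, 0.152, 0.155, 0.158, 0.161, 0.164,
       0.167, 0.17 , 0.173, 0.176, 0.179]))
```

View pics/s11c.png

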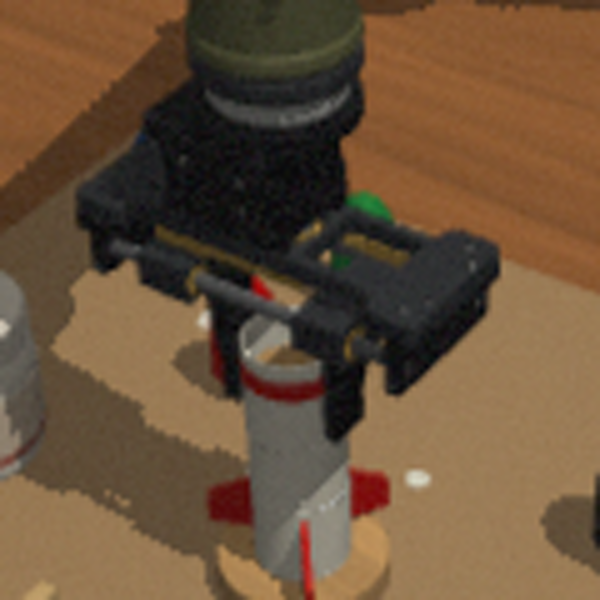

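Emit:
step_arm --rows '[[[0.1,0.2,0],[1.2,0,0],40],[[0,0,0],[0,0,0],40],[[0,0,0],[0,0,0],52],[[0,0,0],[0,0,0],62],[[0,0,0],[0,0,0],75],[[0,0,0],[0,0,0],87],[[0,0,0],[0,0,0],87]]'

```text
time: 19.2
position: [0.6458, -0.0083, 0.1215]
tool_rot: [-0.0, -3.136, -0.001]
ft_force: [0.8, -0.4, -0.1]
grip_width: 0.817
```

```bash
python3 look.py 12 scene wrist; python3 m8.py 12
```

```text
t 19.30 pos [ 0.6459 -0.0082  0.1217] F [ 0.66 -0.4  -0.23] w 78.7 q [-0.36  0.4   0.42  1.6  -0.18  1.18  1.67]
turn to y=+1Y (tool, deg) [ 0.06 -0.31 -0.01]
turn to y=-1Y (tool, deg) [-4.8000e-01 -9.0000e-02  1.7999e+02]
shift tool mm [ -1.7   0.  -23.4]
fin (array([ 0.6467, -0.0092]), 422, np.float64(0.00098))
tube (array([ 0.6472, -0.0093]), 188, np.float64(0.00089)) (array([ 0.6472, -0.0093]), 182, np.float64(0.00091))
tube (array([ 0.6473, -0.0092]), 196, np.float64(0.00099)) (array([ 0.6473, -0.0092]), 190, np.float64(0.00102))
tube (array([ 0.6473, -0.0091]), 198, np.float64(0.00103)) (array([ 0.6473, -0.0091]), 193, np.float64(0.00108))
```

View pics/s12c.png

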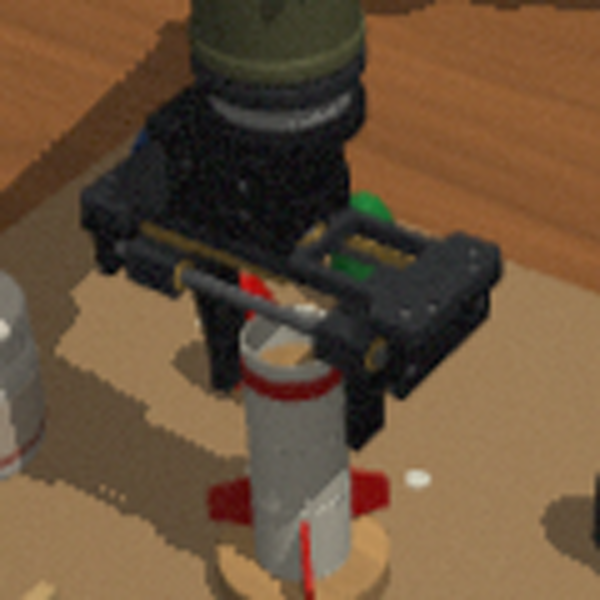

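Emit:
step_arm --rows '[[[0,-0.3,0],[0,0,-8],87],[[0,0,0],[0,0,-15],87],[[0,0,0],[0,0,-20],87],[[0,0,0],[0,0,-20],87],[[0,0,0],[0,0,-15],87],[[0,0,0],[0,0,0],87],[[0,0,0],[0,0,0],87],[[0,0,0],[12,15,0],87],[[0,0,0],[18,23,0],87],[[0,0,0],[18,23,0],87],[[0,0,0],[18,23,0],87],[[0,0,0],[18,23,0],87]]'

```text
time: 20.3
position: [0.56, 0.0924, 0.2]
tool_rot: [-0.024, -3.141, 0.011]
ft_force: [0.2, 0.3, 1.2]
grip_width: 1.003
```

```bash
python3 -c "
from h import *
rep((.5395,.131,.15))"
```

```text
t 20.30 pos [0.56   0.0924 0.2   ] F [0.17 0.27 1.17] w 87.3 q [-0.55  0.17  0.38  1.71 -0.06  1.27  1.39]
turn to y=+1Y (tool, deg) [-0.39 -0.06 -0.88]
turn to y=-1Y (tool, deg) [-9.0000e-02  6.0000e-01  1.7912e+02]
shift tool mm [21.1 38.6 49.7]
```

Emit:
step_arm --rows '[[[0,0,0],[10,17,0],87],[[-0.4,0,-0.9],[7,13,0],87],[[0,0,0],[3,7,0],87],[[0,0,0],[0,0,0],87],[[0,0,0],[0,0,0],87]]'

```text
time: 20.72
position: [0.5336, 0.1373, 0.1959]
tool_rot: [0.019, -3.134, -0.003]
ft_force: [0.3, -0.6, -0.0]
grip_width: 1.0
```

```bash
python3 look.py 13 wrist; python3 -c "
from h import *
rep((.5395,.131,.1))
W=cloud(load('wrist13')).reshape(-1,3);a=W[np.isfinite(W[:,0])];c=(.5395,.131)
q=np.hypot(a[:,0]-c[0],a[:,1]-c[1]); m=(q<.03)&(abs(a[:,2]-.068)<.004)
print(fit(a[m],.0185,c),m.sum())
"
```

```text
t 20.77 pos [0.5337 0.1372 0.1959] F [ 0.17 -0.29 -0.13] w 86.8 q [-0.61  0.14  0.34  1.75 -0.05  1.27  1.33]
turn to y=+1Y (tool, deg) [ 0.12 -0.45  0.64]
turn to y=-1Y (tool, deg) [   0.7     0.18 -179.35]
shift tool mm [-6.4 -6.4 95.8]
(array([0.53874235, 0.1321698 ]), np.float64(0.0009110141916337643)) 542
```

View pics/wrist13.png

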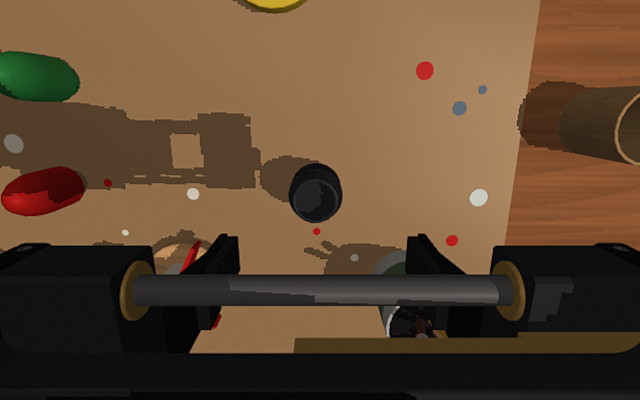

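Emit:
step_arm --rows '[[[0.1,-0.4,0.6],[-5.5,-5.5,3],87],[[0,0,0],[0,0,10],87],[[0,0,0],[0,0,15],87],[[0,0,0],[0,0,15],87],[[0,0,0],[0,0,15],87],[[0,0,0],[0,0,15],87],[[0,0,0],[0,0,10],87],[[0,0,0],[0,0,5],87],[[0,0,0],[0,0,0],87],[[0,0,0],[0,0,0],87]]'

```text
time: 21.6
position: [0.5456, 0.1171, 0.0993]
tool_rot: [0.033, 3.139, -0.011]
ft_force: [-0.3, -0.0, 0.2]
grip_width: 1.004
```

```bash
python3 -c "
from h import *
rep((.539,.1315,.029))"
```

```text
t 21.60 pos [0.5456 0.1171 0.0993] F [-0.26 -0.01  0.25] w 87.4 q [-0.57  0.23  0.35  1.85 -0.08  1.07  1.36]
turn to y=+1Y (tool, deg) [-0.38  0.12 -1.2 ]
turn to y=-1Y (tool, deg) [  0.19   0.6  178.8 ]
shift tool mm [ 7.1 14.7 70.1]
```

Emit:
step_arm --rows '[[[-0.4,0.1,-1.2],[3.5,7,0],87],[[0,0,0],[3,7,0],87],[[0,0,0],[0,0,0],87],[[0,0,0],[0,0,6],87],[[0,0,0],[0,0,8],87],[[0,0,0],[0,0,8],87],[[0,0,0],[0,0,8],87],[[0,0,0],[0,0,4],87],[[0,0,0],[0,0,0],87],[[0,0,0],[0,0,0],87]]'

```text
time: 22.43
position: [0.5404, 0.1339, 0.0641]
tool_rot: [-0.005, 3.137, 0.005]
ft_force: [0.0, -0.1, -0.2]
grip_width: 1.0
```

```bash
python3 -c "
from h import *
rep((.539,.1315,.029))"
```

```text
t 22.43 pos [0.5404 0.1339 0.0641] F [ 0.03 -0.11 -0.2 ] w 87.0 q [-0.58  0.27  0.33  1.89 -0.11  1.    1.37]
turn to y=+1Y (tool, deg) [0.17 0.27 0.2 ]
turn to y=-1Y (tool, deg) [  -0.42    0.27 -179.8 ]
shift tool mm [ 1.5 -2.5 35.1]
```

Emit:
step_arm --rows '[[[0.2,0.3,0.2],[1.3,-2.3,4],87],[[0,0,0],[0,0,6],87],[[0,0,0],[0,0,7],87],[[0,0,0],[0,0,7],87],[[0,0,0],[0,0,6],87],[[0,0,0],[0,0,4],87],[[0,0,0],[0,0,0],87],[[0,0,0],[0,0,0],87]]'

```text
time: 23.1
position: [0.539, 0.1308, 0.026]
tool_rot: [-0.002, -3.14, 0.002]
ft_force: [-0.3, -0.1, -0.5]
grip_width: 1.0
```

```bash
python3 -c "
from h import *
rep((.539,.1315,.029))"
```

```text
t 23.10 pos [0.539  0.1308 0.026 ] F [-0.27 -0.07 -0.53] w 87.0 q [-0.57  0.32  0.33  1.91 -0.13  0.93  1.39]
turn to y=+1Y (tool, deg) [-0.08 -0.09 -0.07]
turn to y=-1Y (tool, deg) [-1.4000e-01  1.2000e-01  1.7993e+02]
shift tool mm [-0.   0.7 -3. ]
```

Emit:
step_arm --rows '[[[0,0,0],[0,0.6,-2.5],65],[[0,0,0],[0,0,0],52],[[0,0,0],[0,0,0],40],[[0,0,0],[0,0,0],40],[[0,0,0],[0,0,0],40],[[0,0,0],[0,0,0],40],[[0,0,0],[0,0,0],40]]'

```text
time: 23.68
position: [0.5401, 0.1319, 0.0303]
tool_rot: [0.002, 3.141, -0.0]
ft_force: [-0.2, 0.5, 0.1]
grip_width: 0.573
```

```bash
python3 -c "
from h import *
rep((.646,-.0081,.26))"
```

```text
t 23.68 pos [0.5401 0.1319 0.0303] F [-0.2   0.54  0.08] w 49.8 q [-0.57  0.32  0.33  1.91 -0.12  0.94  1.38]
turn to y=+1Y (tool, deg) [-0.02  0.06 -0.06]
turn to y=-1Y (tool, deg) [9.0000e-02 2.0000e-02 1.7994e+02]
shift tool mm [-106.3 -140.  -229.6]
```

Emit:
step_arm --rows '[[[0,0,0],[0,0,-6],40],[[0,0,0],[0,0,-14],40],[[0,0,0],[0,0,-20],40],[[0,0,0],[0,0,-20],40],[[0,0,0],[0,0,-20],40],[[0,0,0],[0,0,-20],40],[[0,0,0],[0,0,-20],40],[[0,0,0],[0,0,-20],40],[[0,0,0],[0,0,-20],40],[[0,0,0],[0,0,-14],40],[[0,0,0],[0,0,-6],40],[[0,0,0],[0,0,0],40]]'

```text
time: 24.68
position: [0.538, 0.1306, 0.2214]
tool_rot: [-0.004, -3.14, 0.002]
ft_force: [-0.9, 0.0, -1.0]
grip_width: 0.572
```

```bash
python3 -c "
from h import *
rep((.648,-.0081,.225))"
```

```text
t 24.68 pos [0.538  0.1306 0.2214] F [-0.9   0.05 -1.02] w 49.8 q [-0.61  0.12  0.35  1.72 -0.04  1.31  1.32]
turn to y=+1Y (tool, deg) [-0.07 -0.1  -0.16]
turn to y=-1Y (tool, deg) [-1.5000e-01  1.2000e-01  1.7984e+02]
shift tool mm [-110.4 -138.4   -3.6]
```

Emit:
step_arm --rows '[[[0,0,0],[-8,-10,-4],40],[[0,0,0],[-14,-18,-4],40],[[0,0,0],[-18,-23,-2],40],[[0,0,0],[-18,-23,0],40],[[0,0,0],[-18,-23,0],40],[[0,0,0],[-16,-18,0],40],[[0,0,0],[-12,-14,0],40],[[0,0,0],[0,0,0],40],[[0,0,0],[0,0,0],40]]'

```text
time: 25.43
position: [0.6446, -0.0109, 0.2226]
tool_rot: [-0.001, -3.128, 0.013]
ft_force: [0.5, 0.7, 0.4]
grip_width: 0.572
```

```bash
python3 -c "
from h import *
rep((.648,-.0081,.205))"
```

```text
t 25.43 pos [ 0.6446 -0.0109  0.2226] F [0.48 0.69 0.38] w 49.8 q [-0.38  0.34  0.45  1.48 -0.14  1.37  1.65]
turn to y=+1Y (tool, deg) [-0.47 -0.79 -0.02]
turn to y=-1Y (tool, deg) [ -1.25   0.74 179.97]
shift tool mm [-3.6  3.  17.5]
```

Emit:
step_arm --rows '[[[-0.5,-0.8,0],[-2.5,2.8,4],40],[[0,0,0],[0,0,5],40],[[0,0,0],[0,0,5],40],[[0,0,0],[0,0,5],40],[[0,0,0],[0,0,0],40],[[0,0,0],[0,0,0],40]]'

```text
time: 25.93
position: [0.6442, -0.0046, 0.1986]
tool_rot: [0.006, -3.137, -0.005]
ft_force: [1.0, 0.7, 0.2]
grip_width: 0.567
```

```bash
cat > m13.py <<'E'
import sys
from h import *
tag=sys.argv[1]
rep((.648,-.0081,.174))
z=st()[0]['position'][2]-.030; c=np.array([.647,-.009])
w2=lambda f:(f.max(-1)-f.min(-1)<50)&(f.max(-1)>80)
print('tube',heldfit(tag,.025,.11,.157,lambda f:w2(f)|red(f),c=c))
for t in (.003,.004,.006):
  for cam in('scene',):print('adap collar',heldfit(tag,.025,z+.018,z+.048,dark,c=c,tol=t,cam=cam))
wood=lambda f:(f[...,0]-f[...,2]>25)
try: print('shoulder',heldfit(tag,.0205,z+.005,z+.015,wood,c=c))
except Exception as e: print(e)
d=load('scene'+tag)
cv2.imwrite(f'pics/s{tag}c.png',cv2.resize(d['frame'][90:230,210:350,::-1],None,fx=4.2,fy=4.2,interpolation=cv2.INTER_CUBIC))
E
python3 look.py 14 scene wrist; python3 m13.py 14
```

```text
t 26.03 pos [ 0.6445 -0.0047  0.1988] F [-0.15  0.92 -1.33] w 49.7 q [-0.38  0.34  0.45  1.52 -0.15  1.31  1.66]
turn to y=+1Y (tool, deg) [ 0.18 -0.23  0.22]
turn to y=-1Y (tool, deg) [   0.35    0.28 -179.78]
shift tool mm [-3.6 -3.5 24.8]
tube (array([ 0.6478, -0.009 ]), 344, np.float64(0.00131))
adap collar (array([ 0.6444, -0.0063]), 182, np.float64(0.001))
adap collar (array([ 0.6445, -0.0066]), 195, np.float64(0.00117))
adap collar (array([ 0.6446, -0.0067]), 206, np.float64(0.00138))
shoulder (array([ 0.6448, -0.0062]), 29, np.float64(0.00119))
```

View pics/s14c.png

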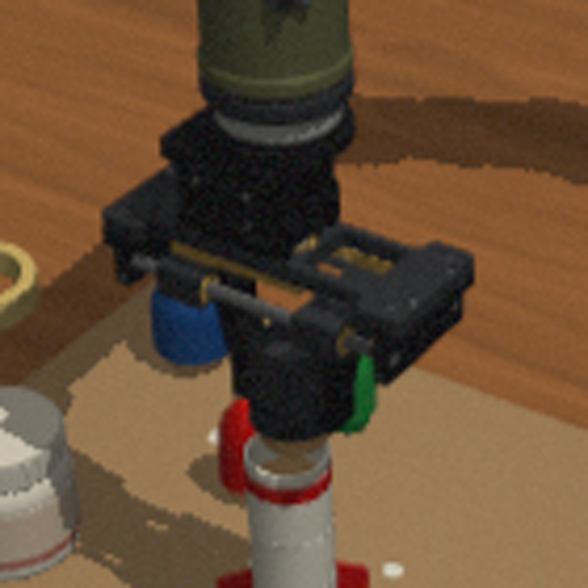

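View pics/wrist14.png

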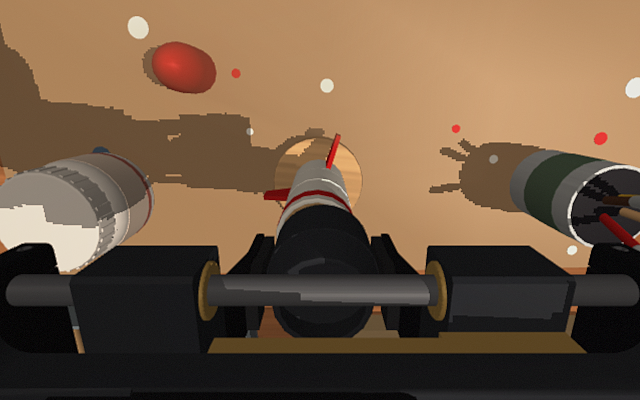

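Emit:
step_arm --rows '[[[0.2,-0.2,0.2],[-2.8,-3,0],40],[[0,0,0],[0,0,0],40],[[0,0,0],[0,0,0],40],[[0,0,0],[0,0,0],40]]'

```text
time: 26.37
position: [0.6482, -0.0077, 0.2001]
tool_rot: [-0.001, 3.139, -0.001]
ft_force: [-0.3, -0.3, 0.1]
grip_width: 0.568
```

```bash
python3 look.py 15 scene wrist; python3 m13.py 15
```

```text
t 26.47 pos [ 0.6482 -0.0077  0.2001] F [-0.08  0.87 -0.27] w 49.2 q [-0.38  0.35  0.45  1.52 -0.15  1.31  1.65]
turn to y=+1Y (tool, deg) [-0.03  0.12  0.04]
turn to y=-1Y (tool, deg) [-1.9000e-01 -5.0000e-02 -1.7996e+02]
shift tool mm [ 0.3 -0.4 26.1]
tube (array([ 0.6481, -0.0091]), 348, np.float64(0.00137))
adap collar (array([ 0.6481, -0.009 ]), 174, np.float64(0.00093))
adap collar (array([ 0.6481, -0.009 ]), 189, np.float64(0.00114))
adap collar (array([ 0.6483, -0.0094]), 203, np.float64(0.00142))
shoulder (array([ 0.6478, -0.0087]), 31, np.float64(0.00094))
```

Emit:
step_arm --rows '[[[0,0.1,0],[0.4,0,3],40],[[0,0,0],[0,0,3],40],[[0,0,0],[0,0,3],40],[[0,0,0],[0,0,3],40],[[0,0,0],[0,0,0],40]]'

```text
time: 26.88
position: [0.6477, -0.0077, 0.1867]
tool_rot: [-0.001, 3.142, -0.001]
ft_force: [-0.2, 0.0, -1.6]
grip_width: 0.565
```

```bash
python3 -c "
from h import *
rep((.6478,-.0078,.174))"
```

```text
t 26.88 pos [ 0.6477 -0.0077  0.1867] F [-0.24  0.01 -1.59] w 49.2 q [-0.38  0.36  0.45  1.53 -0.16  1.29  1.66]
turn to y=+1Y (tool, deg) [-0.03  0.    0.03]
turn to y=-1Y (tool, deg) [-0.0000e+00 -5.0000e-02 -1.7997e+02]
shift tool mm [-0.1 -0.1 12.7]
```

Emit:
step_arm --rows '[[[0,0,0],[0,0,3],40],[[0,0,0],[0,0,3],40],[[0,0,0],[0,0,3],40],[[0,0,0],[0,0,3],40],[[0,0,0],[0,0,0],40]]'

```text
time: 27.3
position: [0.6482, -0.0077, 0.1743]
tool_rot: [-0.001, 3.14, -0.001]
ft_force: [-0.2, -0.6, 0.6]
grip_width: 0.567
```

```bash
python3 -c "
from h import *
rep((.6478,-.0078,.174))"
```

```text
t 27.30 pos [ 0.6482 -0.0077  0.1743] F [-0.2  -0.58  0.61] w 49.3 q [-0.38  0.36  0.45  1.55 -0.16  1.27  1.66]
turn to y=+1Y (tool, deg) [-0.02  0.09  0.03]
turn to y=-1Y (tool, deg) [-1.4000e-01 -3.0000e-02 -1.7997e+02]
shift tool mm [ 0.4 -0.1  0.3]
```

Emit:
step_arm --rows '[[[0,0.1,0],[0.4,0,2],40],[[0,0,0],[0.3,0,2],40],[[0,0,0],[0,0,0],40]]'

```text
time: 27.55
position: [0.6498, -0.0077, 0.1751]
tool_rot: [-0.001, 3.135, 0.001]
ft_force: [-0.7, 0.6, -0.5]
grip_width: 0.571
```

```bash
python3 look.py 16 scene wrist; python3 m13.py 16
```

```text
t 27.65 pos [ 0.6496 -0.0078  0.1744] F [-0.17 -0.83  0.67] w 49.2 q [-0.38  0.36  0.45  1.55 -0.16  1.26  1.66]
turn to y=+1Y (tool, deg) [0.03 0.33 0.04]
turn to y=-1Y (tool, deg) [-5.2000e-01  5.0000e-02 -1.7996e+02]
shift tool mm [ 1.6 -0.3  0.4]
tube (array([ 0.6479, -0.0089]), 273, np.float64(0.00104))
adap collar (array([ 0.6497, -0.0096]), 176, np.float64(0.00094))
adap collar (array([ 0.6497, -0.0095]), 183, np.float64(0.00103))
adap collar (array([ 0.6499, -0.0098]), 199, np.float64(0.00136))
shoulder (array([ 0.6521, -0.0046]), 22, np.float64(0.00144))
```

View pics/s16c.png

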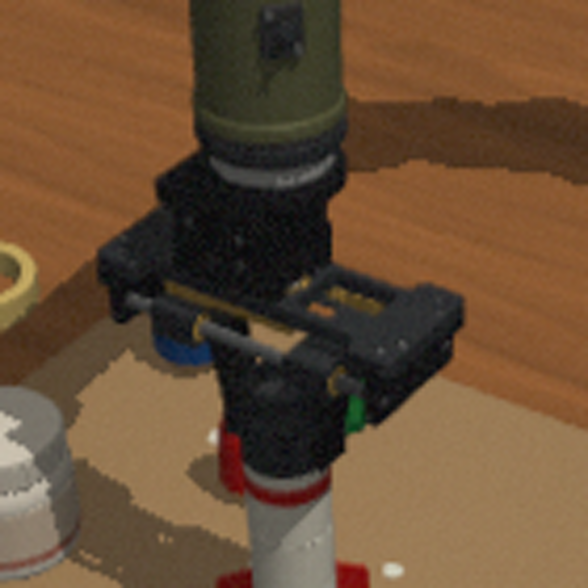

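Emit:
step_arm --rows '[[[0,0.35,0],[2,0,0.5],40],[[0,0,0],[0,0,0],40],[[0,0,0],[0,0,0],40]]'

```text
time: 27.9
position: [0.6485, -0.008, 0.1743]
tool_rot: [-0.001, 3.14, 0.0]
ft_force: [1.1, -0.2, 2.3]
grip_width: 0.567
```

```bash
python3 look.py 17 scene wrist; python3 m13.py 17; python3 - <<'E'
from h import *
d=load('scene17');cv2.imwrite('pics/s17d.png',cv2.resize(d['frame'][170:230,250:310,::-1],None,fx=10,fy=10,interpolation=cv2.INTER_CUBIC))
W=cloud(d).reshape(-1,3);a=W[np.isfinite(W[:,0])];q=np.hypot(a[:,0]-.648,a[:,1]+.009);print(np.histogram(a[(q<.022)][:,2],bins=np.arange(.195,.23,.003)))
E
```

```text
t 28.00 pos [ 0.6484 -0.008   0.1743] F [-0.27 -0.4   1.16] w 49.4 q [-0.38  0.36  0.45  1.55 -0.16  1.27  1.66]
turn to y=+1Y (tool, deg) [0.01 0.09 0.03]
turn to y=-1Y (tool, deg) [-1.4000e-01  2.0000e-02 -1.7997e+02]
shift tool mm [ 0.4 -0.1  0.3]
tube (array([ 0.6469, -0.0093]), 277, np.float64(0.00095))
adap collar (array([ 0.6485, -0.0097]), 171, np.float64(0.00097))
adap collar (array([ 0.6485, -0.0097]), 177, np.float64(0.00106))
adap collar (array([ 0.6487, -0.01  ]), 190, np.float64(0.00132))
shoulder (array([ 0.652 , -0.0064]), 33, np.float64(0.00149))
(array([11, 10, 11, 14, 20, 29,  2,  0,  0,  0,  0]), array([0.195, 0.198, 0.201, 0.204, 0.207, 0.21 , 0.213, 0.216, 0.219,
       0.222, 0.225, 0.228]))
```

View pics/s17d.png

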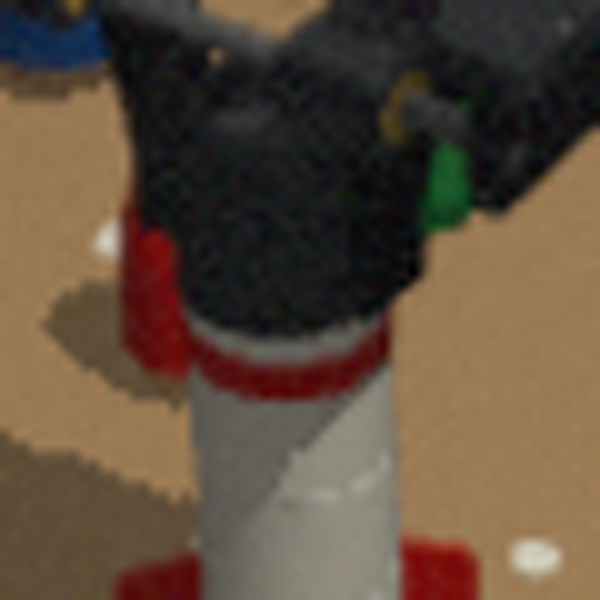

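Emit:
step_arm --rows '[[[0,0.1,0],[1,0,0],40],[[0,0,0],[0,0,0],40],[[0,0,0],[0,0,0],52],[[0,0,0],[0,0,0],62],[[0,0,0],[0,0,0],75],[[0,0,0],[0,0,0],87],[[0,0,0],[0,0,0],87],[[0,0,0],[0,0,0],87]]'

```text
time: 28.67
position: [0.6454, -0.0078, 0.1718]
tool_rot: [0.001, -3.136, -0.0]
ft_force: [0.8, -0.6, 0.3]
grip_width: 0.891
```

```bash
python3 look.py 18 scene wrist; python3 m13.py 18
```

```text
t 28.77 pos [ 0.6455 -0.0078  0.1719] F [0.76 0.91 0.17] w 83.2 q [-0.38  0.37  0.45  1.55 -0.16  1.27  1.66]
turn to y=+1Y (tool, deg) [ 0.   -0.32  0.04]
turn to y=-1Y (tool, deg) [   0.51    0.   -179.96]
shift tool mm [-2.5 -0.3 -2.1]
tube (array([ 0.6476, -0.0093]), 287, np.float64(0.00104))
adap collar (array([ 0.649 , -0.0094]), 210, np.float64(0.00088))
adap collar (array([ 0.6489, -0.0094]), 213, np.float64(0.00092))
adap collar (array([ 0.6489, -0.0094]), 213, np.float64(0.00092))
shoulder (array([ 0.6524, -0.006 ]), 45, np.float64(0.00163))
```

View pics/s18c.png

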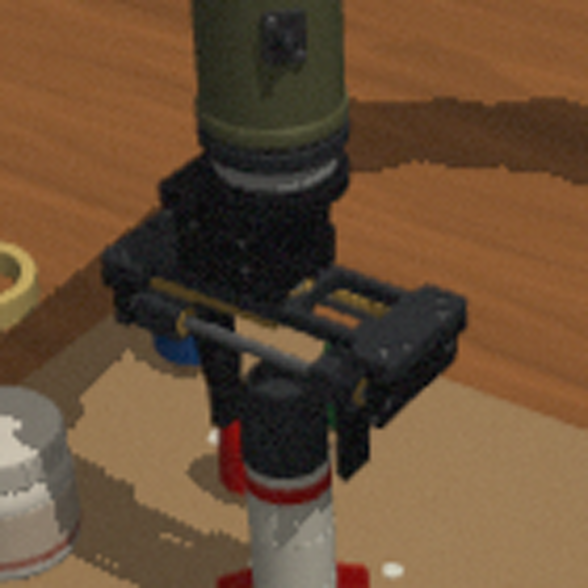

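Emit:
step_arm --rows '[[[0,-0.3,0],[0,0,-8],87],[[0,0,0],[0,0,-14],87],[[0,0,0],[0,0,-18],87],[[0,0,0],[0,0,-18],87],[[0,0,0],[0,0,-12],87],[[0,0,0],[0,0,0],87],[[0,0,0],[0,0,0],87],[[0,0,0],[12,-13,0],87],[[0,0,0],[18,-20,0],87],[[0,0,0],[18,-20,0],87],[[0,0,0],[18,-20,0],87],[[0,0,0],[18,-20,0],87]]'

```text
time: 29.77
position: [0.5603, -0.096, 0.2412]
tool_rot: [0.021, -3.138, -0.003]
ft_force: [0.7, -0.6, 0.3]
grip_width: 1.0
```

```bash
python3 -c "
from h import *
rep((.541,-.123,.18))"
```

```text
t 29.77 pos [ 0.5603 -0.096   0.2412] F [ 0.71 -0.56  0.28] w 87.0 q [-0.33  0.15  0.5   1.66 -0.08  1.36  1.77]
turn to y=+1Y (tool, deg) [ 0.1  -0.2   0.77]
turn to y=-1Y (tool, deg) [ 3.2000e-01  1.5000e-01 -1.7922e+02]
shift tool mm [ 19.5 -26.9  61.2]
```

Emit:
step_arm --rows '[[[0,-0.2,0.4],[10,-12,0],87],[[0,0,0],[6,-9,6],87],[[0,0,0.3],[3,-5,12],87],[[0,0,0],[0,0,12],87],[[0,0,0],[0,0,12],87],[[0,0,0],[0,0,6],87],[[0,0,0],[0,0,0],87],[[0,0,0],[0,0,0],87]]'

```text
time: 30.43
position: [0.5368, -0.1262, 0.1842]
tool_rot: [-0.009, -3.137, -0.004]
ft_force: [-0.2, -0.5, 0.3]
grip_width: 1.004
```

```bash
python3 look.py 19 wrist; python3 -c "
from h import *
rep((.541,-.123,.12))
for lo,hi in((.05,.06),(.03,.046),(.02,.046)): print(heldfit('19',.02 if hi<.05 else .0185,lo,hi,red,cam='wrist',c=(.541,-.123)))
"
```

```text
t 30.48 pos [ 0.5369 -0.1259  0.1843] F [-0.45  0.06 -0.14] w 86.7 q [-0.29  0.15  0.52  1.77 -0.08  1.24  1.82]
turn to y=+1Y (tool, deg) [ 0.15 -0.26 -0.32]
turn to y=-1Y (tool, deg) [ -0.41  -0.24 179.68]
shift tool mm [-4.4  2.8 64.3]
(array([ 0.5399, -0.1222]), 221, np.float64(0.00043))
(array([ 0.5405, -0.1222]), 124, np.float64(0.00014))
(array([ 0.5405, -0.1222]), 183, np.float64(0.00014))
```

View pics/wrist19.png

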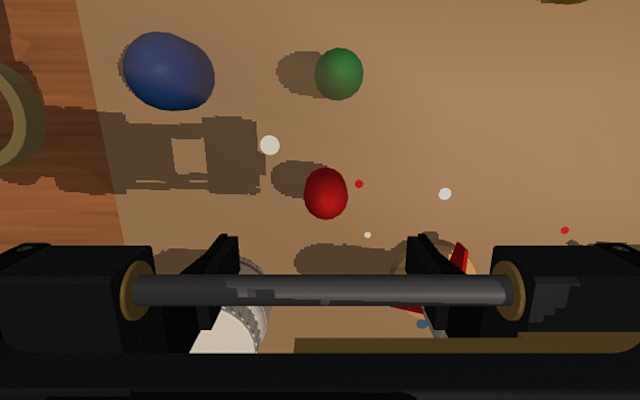

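Emit:
step_arm --rows '[[[0.1,-0.25,-0.3],[-3.8,3,3],87],[[0,0,0],[0,0,10],87],[[0,0,0],[0,0,15],87],[[0,0,0],[0,0,15],87],[[0,0,0],[0,0,15],87],[[0,0,0],[0,0,8],87],[[0,0,0],[0,0,0],87],[[0,0,0],[0,0,0],87]]'

```text
time: 31.15
position: [0.5454, -0.1202, 0.1157]
tool_rot: [-0.008, 3.135, 0.001]
ft_force: [0.7, 0.0, 0.4]
grip_width: 1.0
```

```bash
python3 -c "
from h import *
rep((.5407,-.1225,.029))"
```

```text
t 31.15 pos [ 0.5454 -0.1202  0.1157] F [0.68 0.   0.41] w 87.0 q [-0.28  0.22  0.51  1.84 -0.12  1.1   1.85]
turn to y=+1Y (tool, deg) [0.02 0.4  0.29]
turn to y=-1Y (tool, deg) [-6.3000e-01  3.0000e-02 -1.7971e+02]
shift tool mm [ 5.3 -2.3 86.7]
```

Emit:
step_arm --rows '[[[0,0.4,0.3],[5,-2,0],87],[[0,0,0],[0,0,0],87],[[0,0,0],[0,0,6],87],[[0,0,0],[0,0,9],87],[[0,0,0],[0,0,9],87],[[0,0,0],[0,0,9],87],[[0,0,0],[0,0,9],87],[[0,0,0],[0,0,5],87],[[0,0,0],[0,0,0],87],[[0,0,0],[0,0,0],87]]'

```text
time: 31.98
position: [0.5414, -0.1226, 0.0657]
tool_rot: [0.001, 3.139, 0.0]
ft_force: [-0.6, -0.9, -0.0]
grip_width: 1.003
```

```bash
python3 -c "
from h import *
rep((.5407,-.1225,.029))"
```

```text
t 31.98 pos [ 0.5414 -0.1226  0.0657] F [-0.65 -0.87 -0.02] w 87.3 q [-0.27  0.28  0.5   1.89 -0.16  1.    1.88]
turn to y=+1Y (tool, deg) [ 0.01  0.16 -0.05]
turn to y=-1Y (tool, deg) [ 2.6000e-01 -2.0000e-02  1.7995e+02]
shift tool mm [ 0.8  0.1 36.7]
```

Emit:
step_arm --rows '[[[0,0.1,0],[0.7,0,4],87],[[0,0,0],[0,0,7],87],[[0,0,0],[0,0,7],87],[[0,0,0],[0,0,7],87],[[0,0,0],[0,0,6],87],[[0,0,0],[0,0,2],87],[[0,0,0],[0,0,0],87],[[0,0,0],[0,0,0],87]]'

```text
time: 32.65
position: [0.541, -0.1226, 0.0292]
tool_rot: [0.001, 3.14, 0.0]
ft_force: [-0.5, -0.2, 0.3]
grip_width: 1.0
```

```bash
python3 -c "
from h import *
rep((.5407,-.1225,.029))"
```

```text
t 32.65 pos [ 0.541  -0.1226  0.0292] F [-0.46 -0.17  0.34] w 87.0 q [-0.25  0.33  0.49  1.92 -0.19  0.94  1.9 ]
turn to y=+1Y (tool, deg) [ 0.    0.07 -0.03]
turn to y=-1Y (tool, deg) [ 1.1000e-01 -0.0000e+00  1.7997e+02]
shift tool mm [0.3 0.1 0.2]
```

Emit:
step_arm --rows '[[[0,0,0],[0,0,0],60],[[0,0,0],[0,0,0],45],[[0,0,0],[0,0,0],30],[[0,0,0],[0,0,0],30],[[0,0,0],[0,0,0],30],[[0,0,0],[0,0,0],30],[[0,0,0],[0,0,0],30],[[0,0,0],[0,0,0],30]]'

```text
time: 33.32
position: [0.5422, -0.1228, 0.0307]
tool_rot: [0.001, 3.137, 0.0]
ft_force: [0.3, -0.7, -0.5]
grip_width: 0.477
```

```bash
python3 -c "
from h import *
rep((.648,-.008,.28))"
```

```text
t 33.32 pos [ 0.5422 -0.1228  0.0307] F [ 0.27 -0.68 -0.46] w 41.5 q [-0.25  0.33  0.49  1.92 -0.19  0.94  1.9 ]
turn to y=+1Y (tool, deg) [ 0.    0.24 -0.03]
turn to y=-1Y (tool, deg) [  0.37  -0.   179.96]
shift tool mm [-106.7  114.9 -248.8]
```

Emit:
step_arm --rows '[[[0,0,0],[0,0,0],30],[[0,0,0],[0,0,0],30]]'

```text
time: 33.48
position: [0.5422, -0.1228, 0.0307]
tool_rot: [0.001, 3.137, -0.0]
ft_force: [0.0, -0.0, 0.3]
grip_width: 0.454
```

```bash
python3 -c "
from h import *
rep((.648,-.008,.28))"
```

```text
t 33.48 pos [ 0.5422 -0.1228  0.0307] F [ 0.02 -0.02  0.28] w 39.5 q [-0.25  0.33  0.49  1.92 -0.19  0.94  1.9 ]
turn to y=+1Y (tool, deg) [-0.    0.24 -0.03]
turn to y=-1Y (tool, deg) [  0.38   0.   179.97]
shift tool mm [-106.8  114.9 -248.8]
```

Gripped at 39.5 mm. Lift.

Emit:
step_arm --rows '[[[0,0,0],[0,0,-6],30],[[0,0,0],[0,0,-14],30],[[0,0,0],[0,0,-22],30],[[0,0,0],[0,0,-25],30],[[0,0,0],[0,0,-25],30],[[0,0,0],[0,0,-25],30],[[0,0,0],[0,0,-25],30],[[0,0,0],[0,0,-25],30],[[0,0,0],[0,0,-25],30],[[0,0,0],[0,0,-22],30],[[0,0,0],[0,0,-12],30],[[0,0,0],[0,0,0],30]]'

```text
time: 34.48
position: [0.5381, -0.1235, 0.2696]
tool_rot: [-0.005, -3.141, -0.0]
ft_force: [-0.3, 1.3, -0.7]
grip_width: 0.453
```

```bash
python3 -c "
from h import *
rep((.648,-.008,.275))"
```

```text
t 34.48 pos [ 0.5381 -0.1235  0.2696] F [-0.31  1.29 -0.67] w 39.4 q [-0.31  0.1   0.53  1.66 -0.05  1.4   1.79]
turn to y=+1Y (tool, deg) [ 0.01 -0.03 -0.2 ]
turn to y=-1Y (tool, deg) [-4.000e-02 -2.000e-02  1.798e+02]
shift tool mm [-109.5  115.9   -5.4]
```

Emit:
step_arm --rows '[[[0,0,0],[-8,8,-6],30],[[0,0,0],[-14,15,-4],30],[[0,0,0],[-18,19,-2],30],[[0,0,0],[-18,19,0],30],[[0,0,0],[-18,19,0],30],[[0,0,0],[-14,15,0],30],[[0,0,0],[-9,10,0],30],[[0,0,0],[0,0,0],30],[[0,0,0],[0,0,0],30]]'

```text
time: 35.23
position: [0.6381, -0.0183, 0.2773]
tool_rot: [-0.016, -3.135, -0.0]
ft_force: [-0.2, -0.4, 0.0]
grip_width: 0.454
```

```bash
python3 -c "
from h import *
rep((.648,-.008,.255))"
```

```text
t 35.23 pos [ 0.6381 -0.0183  0.2773] F [-0.2  -0.43  0.02] w 39.5 q [-0.38  0.3   0.47  1.42 -0.13  1.46  1.65]
turn to y=+1Y (tool, deg) [ 0.01 -0.38 -0.6 ]
turn to y=-1Y (tool, deg) [-5.900e-01 -1.000e-02  1.794e+02]
shift tool mm [-10.   10.4  22.2]
```

Emit:
step_arm --rows '[[[0,-0.4,-0.6],[-6,5,0],30],[[0,0,0],[-4,5,0],30],[[0,0,0],[0,0,0],30],[[0,0,0],[0,0,6],30],[[0,0,0],[0,0,8],30],[[0,0,0],[0,0,6],30],[[0,0,0],[0,0,0],30],[[0,0,0],[0,0,0],30]]'

```text
time: 35.9
position: [0.6456, -0.0141, 0.2551]
tool_rot: [-0.011, -3.141, 0.002]
ft_force: [-0.3, 0.3, -1.1]
grip_width: 0.453
```

```bash
cat > m20.py <<'E'
import sys
from h import *
tag=sys.argv[1]
rep((.648,-.008,.226))
z=st()[0]['position'][2]-.030; c=np.array([.648,-.009])
print('adap collar',heldfit(tag,.025,.165,.192,dark,c=c,tol=.004))
for t in (.003,.004,.006): print('nose',heldfit(tag,.02,z+.018,z+.046,red,c=c,tol=t))
wood=lambda f:(f[...,0]-f[...,2]>25)
try: print('shoulder',heldfit(tag,.0155,z+.005,z+.015,wood,c=c))
except Exception as e: print(e)
d=load('scene'+tag)
cv2.imwrite(f'pics/s{tag}c.png',cv2.resize(d['frame'][70:220,200:350,::-1],None,fx=4,fy=4,interpolation=cv2.INTER_CUBIC))
E
python3 look.py 20 scene wrist; python3 m20.py 20
```

```text
t 36.00 pos [ 0.6458 -0.0139  0.2553] F [ 0.43  0.08 -1.63] w 39.3 q [-0.38  0.32  0.46  1.44 -0.14  1.42  1.65]
turn to y=+1Y (tool, deg) [-0.07 -0.04 -0.39]
turn to y=-1Y (tool, deg) [-6.0000e-02  1.1000e-01  1.7961e+02]
shift tool mm [-2.2  6.  29.3]
adap collar (array([ 0.649 , -0.0096]), 193, np.float64(0.00088))
nose (array([ 0.644 , -0.0155]), 108, np.float64(0.00078))
nose (array([ 0.6441, -0.0155]), 110, np.float64(0.00082))
nose (array([ 0.644 , -0.0155]), 111, np.float64(0.00085))
shoulder (array([ 0.6442, -0.0152]), 29, np.float64(0.00116))
```

View pics/s20c.png

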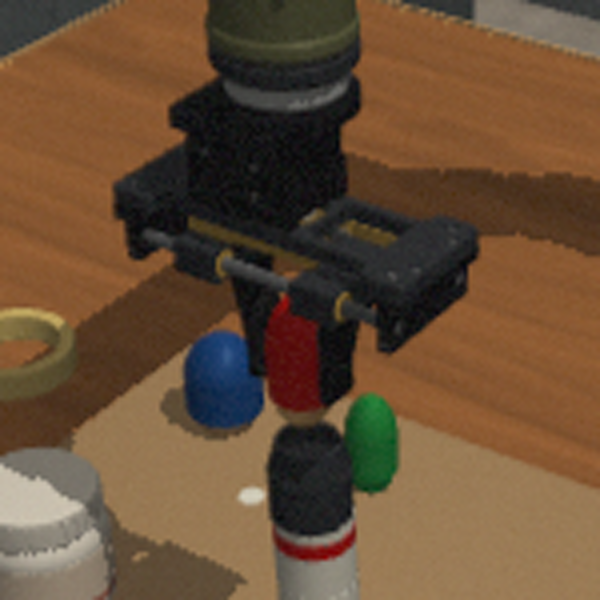

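View pics/wrist20.png

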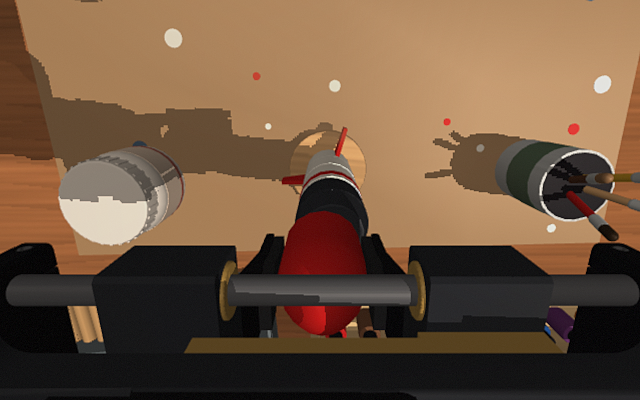

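Emit:
step_arm --rows '[[[0,0,-0.4],[-2.5,3,0],30],[[0,0,0],[-2.2,2.6,0],30],[[0,0,0],[0,0,0],30],[[0,0,0],[0,0,0],30],[[0,0,0],[0,0,0],30]]'

```text
time: 36.42
position: [0.6518, -0.0073, 0.2564]
tool_rot: [-0.002, 3.14, -0.001]
ft_force: [-0.7, 0.1, -0.4]
grip_width: 0.456
```

```bash
python3 look.py 21 scene wrist; python3 m20.py 21
```

```text
t 36.52 pos [ 0.6517 -0.0075  0.2564] F [ 0.39  0.69 -0.29] w 39.6 q [-0.38  0.33  0.46  1.43 -0.14  1.42  1.65]
turn to y=+1Y (tool, deg) [-0.06  0.07  0.07]
turn to y=-1Y (tool, deg) [-1.1000e-01 -9.0000e-02 -1.7993e+02]
shift tool mm [ 3.7 -0.5 30.4]
adap collar (array([ 0.6491, -0.0095]), 193, np.float64(0.00094))
nose (array([ 0.65 , -0.008]), 115, np.float64(0.00099))
nose (array([ 0.65  , -0.0081]), 118, np.float64(0.00106))
nose (array([ 0.65  , -0.0081]), 118, np.float64(0.00106))
shoulder (array([ 0.6505, -0.0085]), 32, np.float64(0.0009))
```

Emit:
step_arm --rows '[[[0,0.05,0.1],[1.1,-1,2],30],[[0,0,0],[0,0,4],30],[[0,0,0],[0,0,3],30],[[0,0,0],[0,0,0],30],[[0,0,0],[0,0,0],30]]'

```text
time: 36.93
position: [0.6501, -0.0091, 0.2463]
tool_rot: [-0.002, -3.141, 0.002]
ft_force: [0.8, 0.3, -0.4]
grip_width: 0.457
```

```bash
python3 look.py 22 scene wrist; python3 m20.py 22
```

```text
t 37.03 pos [ 0.6502 -0.009   0.2464] F [ 0.1   0.64 -0.1 ] w 39.3 q [-0.38  0.33  0.46  1.44 -0.15  1.4   1.65]
turn to y=+1Y (tool, deg) [-0.06 -0.   -0.07]
turn to y=-1Y (tool, deg) [-0.0000e+00  1.0000e-01  1.7993e+02]
shift tool mm [ 2.2  1.  20.4]
adap collar (array([ 0.6491, -0.0093]), 185, np.float64(0.00084))
nose (array([ 0.6485, -0.0103]), 114, np.float64(0.00104))
nose (array([ 0.6485, -0.0103]), 114, np.float64(0.00104))
nose (array([ 0.6485, -0.0103]), 114, np.float64(0.00104))
shoulder (array([ 0.6491, -0.0103]), 32, np.float64(0.00118))
```

View pics/s22c.png

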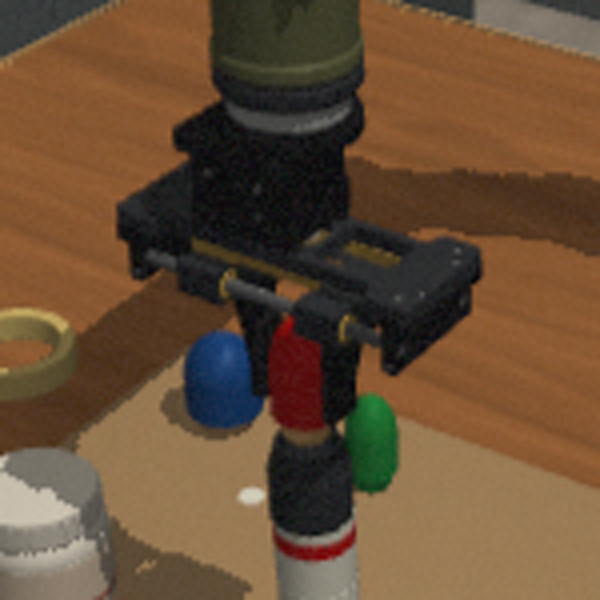

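Emit:
step_arm --rows '[[[0,0,0],[-0.4,0.9,1],30],[[0,0,0],[0,0,0],30],[[0,0,0],[0,0,3],30],[[0,0,0],[0,0,3],30],[[0,0,0],[0,0,3],30],[[0,0,0],[0,0,0],30]]'

```text
time: 37.53
position: [0.6509, -0.0079, 0.2358]
tool_rot: [0.002, 3.141, -0.002]
ft_force: [-0.0, -0.3, -0.9]
grip_width: 0.452
```

```bash
python3 -c "
from h import *
rep((.6505,-.008,.226))"
```

```text
t 37.53 pos [ 0.6509 -0.0079  0.2358] F [-0.   -0.33 -0.87] w 39.3 q [-0.38  0.34  0.46  1.46 -0.15  1.38  1.65]
turn to y=+1Y (tool, deg) [-0.06  0.05 -0.06]
turn to y=-1Y (tool, deg) [8.0000e-02 9.0000e-02 1.7994e+02]
shift tool mm [ 0.4 -0.1  9.8]
```

Inside the rim without force; continue.

Emit:
step_arm --rows '[[[0,0,0],[0.2,0,3],30],[[0,0,0],[0,0,3],30],[[0,0,0],[0,0,3],30],[[0,0,0],[0,0,2],30],[[0,0,0],[0,0,0],30]]'

```text
time: 37.95
position: [0.6527, -0.008, 0.2273]
tool_rot: [0.002, 3.135, -0.0]
ft_force: [-0.7, -0.1, -0.7]
grip_width: 0.453
```

```bash
python3 look.py 23 scene wrist; python3 m20.py 23; python3 - <<'E'
from h import *
d=load('scene23');cv2.imwrite('pics/s23d.png',cv2.resize(d['frame'][130:200,240:310,::-1],None,fx=8.5,fy=8.5,interpolation=cv2.INTER_CUBIC))
E
```

```text
t 38.05 pos [ 0.6523 -0.008   0.2267] F [-0.52 -0.14  1.46] w 39.5 q [-0.38  0.34  0.46  1.47 -0.15  1.36  1.65]
turn to y=+1Y (tool, deg) [-0.03  0.34 -0.06]
turn to y=-1Y (tool, deg) [5.3000e-01 4.0000e-02 1.7994e+02]
shift tool mm [4.3 0.  0.6]
adap collar (array([ 0.6496, -0.0089]), 192, np.float64(0.00087))
nose (array([ 0.6511, -0.0095]), 111, np.float64(0.00103))
nose (array([ 0.6512, -0.0095]), 113, np.float64(0.00107))
nose (array([ 0.6512, -0.0095]), 113, np.float64(0.00107))
shoulder (array([0.68  , 0.0055]), 6, np.float64(0.0018))
```

View pics/s23d.png

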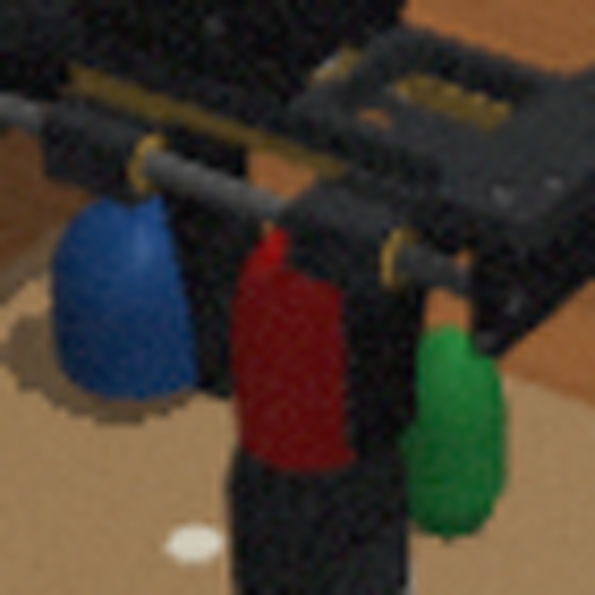

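Joint looks closed. Ease the x drift back, press lightly once more, then release.

Emit:
step_arm --rows '[[[0,0.3,0],[1.8,0,0.5],30],[[0,0,0],[0,0,1.5],30],[[0,0,0],[0,0,0],30],[[0,0,0],[0,0,0],30]]'

```text
time: 38.38
position: [0.652, -0.0079, 0.2267]
tool_rot: [0.001, 3.136, 0.0]
ft_force: [-0.4, -0.4, 1.6]
grip_width: 0.453
```

```bash
python3 look.py 24 scene wrist; python3 m20.py 24
```

```text
t 38.48 pos [ 0.652  -0.0079  0.2267] F [0.61 0.74 3.18] w 39.6 q [-0.38  0.34  0.46  1.47 -0.15  1.36  1.65]
turn to y=+1Y (tool, deg) [-0.    0.3  -0.05]
turn to y=-1Y (tool, deg) [  0.48   0.   179.95]
shift tool mm [ 4.  -0.1  0.7]
adap collar (array([ 0.649 , -0.0094]), 191, np.float64(0.00096))
nose (array([ 0.6504, -0.0094]), 105, np.float64(0.00111))
nose (array([ 0.6504, -0.0093]), 109, np.float64(0.00119))
nose (array([ 0.6504, -0.0093]), 109, np.float64(0.00119))
shoulder (array([ 0.6541, -0.0114]), 6, np.float64(0.00158))
```

Emit:
step_arm --rows '[[[0,0.2,0],[1,0,0],30],[[0,0,0],[0,0,0],30],[[0,0,0],[0,0,0],42],[[0,0,0],[0,0,0],52],[[0,0,0],[0,0,0],65],[[0,0,0],[0,0,0],80],[[0,0,0],[0,0,0],87],[[0,0,0],[0,0,0],87],[[0,0,0],[0,0,0],87]]'

```text
time: 39.23
position: [0.6492, -0.008, 0.2238]
tool_rot: [-0.001, -3.138, 0.001]
ft_force: [-0.4, -0.1, 0.1]
grip_width: 0.855
```

```bash
python3 look.py 25 scene wrist; python3 m20.py 25
```

```text
t 39.33 pos [ 0.6493 -0.008   0.2239] F [-0.53  0.6  -0.79] w 81.6 q [-0.38  0.34  0.46  1.47 -0.15  1.36  1.65]
turn to y=+1Y (tool, deg) [-0.04 -0.22 -0.05]
turn to y=-1Y (tool, deg) [-3.5000e-01  6.0000e-02  1.7994e+02]
shift tool mm [ 1.3 -0.  -2.1]
adap collar (array([ 0.6493, -0.0092]), 190, np.float64(0.00092))
nose (array([ 0.6506, -0.0093]), 129, np.float64(0.00089))
nose (array([ 0.6506, -0.0093]), 134, np.float64(0.00099))
nose (array([ 0.6506, -0.0093]), 134, np.float64(0.00099))
shoulder (array([ 0.6516, -0.008 ]), 1, np.float64(0.0))
```

View pics/s25c.png

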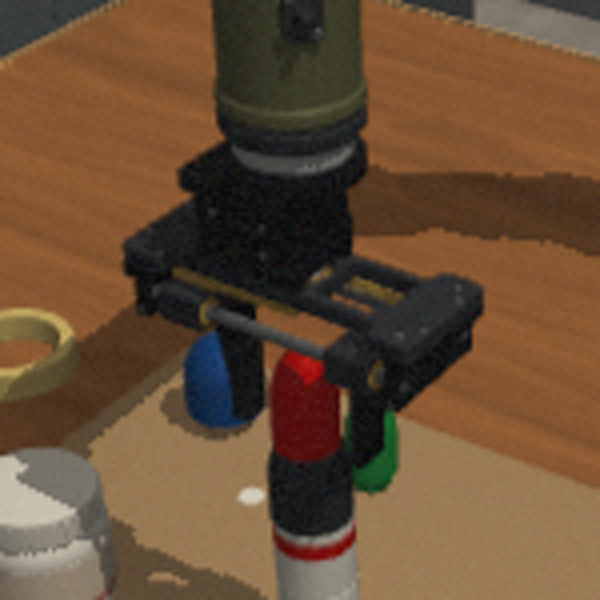

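Lift straight off.

Emit:
step_arm --rows '[[[0,-0.2,0],[0,0,-6],87],[[0,0,0],[0,0,-10],87],[[0,0,0],[0,0,-14],87],[[0,0,0],[0,0,-18],87],[[0,0,0],[0,0,-18],87],[[0,0,0],[0,0,-14],87],[[0,0,0],[0,0,-6],87],[[0,0,0],[0,0,0],87],[[0,0,0],[0,0,0],87]]'

```text
time: 40.08
position: [0.6495, -0.0081, 0.3197]
tool_rot: [0.002, 3.138, -0.001]
ft_force: [0.2, -0.6, -1.3]
grip_width: 1.0
```

```bash
python3 look.py 26 scene wrist top; python3 - <<'E'
from h import *
rep()
c=np.array([.648,-.009]); w2=lambda f:(f.max(-1)-f.min(-1)<50)&(f.max(-1)>80)
print('fin',heldfit('26',.025,.022,.1,w2,c=c)); print('tube',heldfit('26',.025,.112,.157,lambda f:w2(f)|red(f),c=c))
print('adap',heldfit('26',.025,.165,.192,dark,c=c)); print('nose',heldfit('26',.02,.216,.242,red,c=c))
W=cloud(load('scene26'));m=red(load('scene26')['frame'].astype(int))&(np.hypot(W[...,0]-.65,W[...,1]+.009)<.03)&(W[...,2]>.2)
print('nose top z',W[...,2][m].max(),'bottom',W[...,2][m].min())
O=dict(tin=((.647,.226),.036,.01,.085),blue=((.437,-.253),.03,.01,.04),jar=((.664,-.2285),.046,.01,.06),green=((.44,-.1136),.02,.02,.046),offcut=((.475,.409),.033,.01,.06),tape=((.47,-.444),.05,.004,.02))
W0=cloud(load('scene0'))
for n,(cc,r,a,b) in O.items(): print(n,slicefit(W0,cc,r,a,b)[0],slicefit(W,cc,r,a,b)[0])
d=load('scene26')
cv2.imwrite('pics/s26c.png',cv2.resize(d['frame'][70:270,180:380,::-1],None,fx=3,fy=3,interpolation=cv2.INTER_CUBIC))
E
```

```text
t 40.23 pos [ 0.6489 -0.008   0.3183] F [-0.39 -0.53  0.18] w 86.9 q [-0.38  0.31  0.47  1.33 -0.14  1.53  1.64]
turn to y=+1Y (tool, deg) [-0.04  0.08 -0.06]
turn to y=-1Y (tool, deg) [1.3000e-01 6.0000e-02 1.7994e+02]
fin (array([ 0.6466, -0.009 ]), 420, np.float64(0.00099))
tube (array([ 0.6476, -0.0093]), 272, np.float64(0.00099))
adap (array([ 0.6492, -0.0092]), 184, np.float64(0.00101))
nose (array([ 0.6507, -0.0096]), 145, np.float64(0.00096))
nose top z 0.2774039548557135 bottom 0.21070689705605675
tin [0.6502 0.2303] [0.6502 0.2304]
blue [ 0.4368 -0.2531] [ 0.4371 -0.2533]
jar [ 0.6642 -0.2285] [ 0.6643 -0.2285]
green [ 0.4397 -0.1136] [ 0.4395 -0.1137]
offcut [0.4741 0.406 ] [0.4741 0.406 ]
tape [ 0.4701 -0.4441] [ 0.4693 -0.4447]
```

View pics/s26c.png

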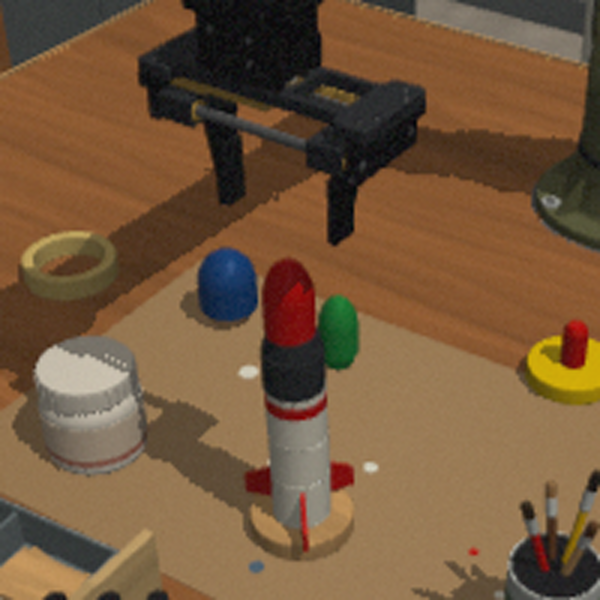

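```bash
python3 -c "
from bench import order
print(order.close_job())"
```

```text
the job is handed in; nothing more can be done
None
```

The rocket is stacked upright on the wood-based stand in the order fin can, body tube, adaptor, red nose cone. I handed the job in at about 40 s, and no verdict is reported back.

**Last checks, from the scene camera after release:**
- **Joints closed:** the nose tip is at 277 mm against an expected 276 mm. All joints look closed in the picture.
- **Alignment:** each part's axis is within about 1.7 mm of the part below it.
- **Bystanders:** every other object, including the green look-alike nose cone, measured within about 1 mm of its starting place.
- **Gripper:** it is open and clear above the nose.

**What did not agree:**
- **Lean:** the axes shift about 4 mm in x from bottom to top. That is roughly 0.02 rad, well inside the 0.07 rad limit.
- **Calibration:** the scene camera and the arm disagreed by about 1.5 mm in y. I aligned each part against the one below in the same camera view.
- **Drift:** the tool drifted 2–3 mm in x while pressing the parts home. I eased most of it back before each release.

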